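# Gauge in the mini greenhouse, roof flap clicked shut

### The job

Stand the round thermometer on the floor of the clear mini greenhouse beside its two pots, dial up, setting it down rather than dropping it. Then swing the greenhouse's roof flap shut and press its free edge down until the spring catch clicks over it and holds it shut. The acrylic flap cracks if it is pressed hard, so go gently, and leave everything else where it is.

Things in the scene. Friction and masses are not known exactly. Their poses are not given: they have to be found in the camera images.
- gauge: Thermometer, a round steel drum 56 mm across and 36 mm tall with a white dial and pointer on top, lying dial up on the bench, about 0.1 kg. Origin at the centre of its underside, z up through the dial.
- greenhouse: Mini greenhouse, clear acrylic in an aluminium frame on a black base tray, screwed to the bench; 244 (x) x 268 (y) mm, ridge 163 mm high. Origin under its centre, z up, y along the ridge, -x side the front with eave and catch. Inner floor 6 mm up, 230 x 250 mm; open from above between the front wall (about 124 mm with its seal) and the ridge at x = +50 mm; gables rise to 148 mm at the ridge.
- bed (a point): Free spot on the greenhouse's inner floor, 55 mm in front of its middle and 50 mm to its -y side. The two pots stand on the +y side, 125 mm or more from this spot along y. The thermometer may stand anywhere on that floor.
- flap_hinge (a point): Middle of the roof flap's hinge axis at the ridge, 50 mm to the greenhouse's +x and 156 mm above its origin; the axis runs along the greenhouse's y. The flap: a clear panel in an 8 mm thick aluminium frame (4 mm either side of the plane through the axis), 182 mm from hinge to free edge, 264 mm wide, 0.25 kg.
- flap (a joint): Roof flap angle, rad. At 0 it slopes 0.2 rad down from the ridge to the front; it grows as the flap swings up and back: 1.77 upright, 2.5 stop. Starts at 1.8 to 2.05. A stiff hinge (0.3 N m) holds it where it is left. It is shut when the catch holds it, at -0.025 to 0.04: the eave rail with seat, seal and catch was set by hand, up to 5.5 mm higher or lower. It cracks if pushed with over 18 N.
- flap_edge (a point): The place to press: middle of the 28 mm wide aluminium frame bar along the flap's free edge, on its outer (upper) face, 160 mm from the hinge axis, 22 mm in from the edge. The catch's hook, 22 mm wide, stands 17 mm above the shut flap, 26 mm beyond this point; anywhere along the bar will do.
- catch (a joint): Outward swing of the spring catch, a bent steel leaf on the middle of the front, rad: 0 at home, about 0.05 as the flap's edge pushes past its hook, back to 0 as it clicks. The push needed at point flap_edge builds up over some 14 mm to 11 to 14 N (more nearer the hinge); then the hook snaps over the edge, which drops by itself, and the push falls below 7 N. The hard seat is only 1.5 mm lower.
- pot_a: Brown biodegradable pot, 54 mm across the rim and 52 mm tall, standing in the greenhouse; bystander. Origin under its centre.
- pot_b: A second such pot in the greenhouse; bystander. Origin under its centre.
- pot_stack: Stack of four nested brown pots, 70 mm across and 107 mm tall; bystander. Origin under its centre.
- canister: Amber seed canister with a white screw top, 76 mm across and 118 mm tall; bystander. Origin under its centre.
- saucer: White ceramic plant saucer, 136 mm across and 22 mm high; bystander. Origin under its centre.
- cultivator: Three-pronged hand cultivator with a wooden handle, 280 mm long, lying on the bench; bystander. Origin under its middle, x from the handle to the prongs.
- plain_pot: Terracotta pot, 100 mm across and 82 mm tall; bystander. Origin under its centre.
Mind the look-alikes: they are no part of the job. What is shaped like the gauge but pink or yellow is not meant.

How it is judged (in metres and radians):
On the way, in this order (a step that is already met when the one before it is completed fails the run):
1. the thermometer stands dial up on the greenhouse floor, let go (x of gauge in the frame of greenhouse between -0.12 and 0.12 m and y of gauge in the frame of greenhouse between -0.13 and 0.13 m and z of gauge in the frame of greenhouse between 0 and 0.014 m and angle between gauge's own z axis and vertical below 0.15 rad and contact force between the fingers and gauge below 0.1 N and linear speed of gauge below 0.05 m/s), for 0.2 s.
2. the flap is pressed down and the catch has sprung back over its edge (value of joint flap below 0.042 rad and value of joint catch below 0.006 rad), for 0.2 s.
At the end, for the whole second after the job is handed in: The thermometer stands on the greenhouse floor, dial up within 0.15 rad and still; the flap is held down by the catch (joint flap below 0.042 rad) and the catch is back home (joint catch below 0.006 rad) (all of step 2 and x of gauge in the frame of greenhouse between -0.12 and 0.12 m and y of gauge in the frame of greenhouse between -0.13 and 0.13 m and z of gauge in the frame of greenhouse between 0 and 0.014 m and angle between gauge's own z axis and vertical below 0.15 rad and linear speed of gauge below 0.03 m/s); the robot touches nothing.
It fails at once if the robot pushes on the flap with more than 18 N (contact force between any of the fingers, the arm and flap above 18 N).
It fails at once if the thermometer is dropped (falls free at more than 0.8 m/s, about 30 mm) (contact force between the fingers and gauge below 0.05 N and linear speed of gauge above 0.8 m/s).
It fails at once if another thing is moved by more than 30 mm or tipped (distance of any of pot_a, pot_b, pot_stack, canister, saucer, cultivator, plain_pot from where it was at the start of the episode above 0.03 m or angle between any of pot_a, pot_b, pot_stack, canister, saucer, cultivator, plain_pot's own z axis and vertical above 0.5 rad).
It also fails if it takes over 72 s, if anything falls off the work surface, if the arm or the gripper's body presses on something with over 40 N, if the wrist force passes 120 N, or if a joint passes its speed limit or range.

### The arm

A 6-joint arm with a two-finger parallel gripper is mounted at the origin on the work surface. World frame = base frame: x ahead of the robot, y to its left, z up, the work surface at z = 0. Lengths are in mm, angles in rad, forces in N, time in s.
With the tool pointing down it reaches from about 350 to 875 mm from the base axis. Payload 4.2 kg.
Tool frame: the origin (TCP) lies where the fingers leave the gripper's body, on its centre line; the fingertips stand 73 mm ahead of it and the grasp point (between the pads) lies 54 mm ahead of it; z points along the fingers, y is the direction in which the jaws open and shut (so a half turn about z gives the same grasp; the last joint's range is limited). The gripper opens to 85 mm and grips with 20 to 120 N. Pads are 22 mm wide; open, the fingers measure 114 mm over their backs; the gripper's body (76 mm by 85 mm) begins 54 mm behind the grasp point. The pads swing forward as they close: fully open they stand 13 mm farther back than shut.
Start: joints at [-1.039, 0.385, 0.008, 0, -1.194, -0.259], TCP at [168.41, -601.862, 303.912] pointing down, gripper open.
Joint ranges: [-3.14, 3.14], [-1.21, 2.06], [-1.07, 1.41], [-3.16, 2.05], [-2.99, -0.16], [-3.1, 3.1]. Speed limits (rad/s): [2.79, 2.79, 3.14, 3.14, 3.14, 3.14].

### API

Orientations are given as a unit quaternion [x, y, z, w].
In Python, from bench import arm gives the robot as it stands.
- The arm moves only by the tool apply_moves, never from a script. Its argument "increments" is a list that holds one entry, the list of rows, each a list of 7 numbers: the shift along the tool's x, y, z scaled (see below), then the turn, a rotation vector about the tool's x, y, z scaled (see below), then the gripper's target within -1 to 1 (fully open at 1, half-way at 0, shut at -1). A call has 1 to 10 rows; each row is the pose to reach, as a shift and turn from the pose commanded when the call began, along the tool's axes at that moment; what a row does not reach only later rows make up. The controller multiplies each number of a shift by 100 mm and each number of a turn by 0.5 rad. A row lasts 1/10 s, in which the tool goes at most 50 mm and 8.59 degrees, less where a joint would pass 70% of its speed; a pose out of reach is approached as far as the arm can. A call with a number of a shift or a turn outside -1 to 1 is refused whole. A call with a gripper value outside its range is refused whole. The fingers move at their own pace and stop on an object; the grip force is fixed at half the most. Time passes only in rows, so rows that repeat a pose let the fingers close. It gives the time, the measured TCP pose, the force and the opening at its end, in the units of the state.
- arm.read_state(): the state, without advancing time (a new reading comes with each control period).
- arm.get_image(name): name is "scene" or "top" or "wrist"; returns a dict with "img" (400x640x3 uint8, red, green, blue), "fx", "fy", "cx", "cy" (pixels), "k1" (the pictures are not rectified: a ray, as slopes to the right and down, at radius r is drawn at 1 + k1 r^2 times it, then the intrinsics apply), "pose" (4x4, takes a point from camera to world coordinates). Camera axes: x right, y up, looking along -z (the intrinsics and any distortion apply to the point x, -y, -z); pixel columns grow to the right and rows downward; lengths in mm; the calibration is good to about 2 mm. A picture is of the moment at which its call begins. There is no depth.
- arm.job_done(): hands the job in, once; it reports no verdict.
Trained networks look in a picture, given as the dict that the camera call returned (one of the last four; its "shot" number tells which), for a name from the list of things; names that differ only in an ending like _2 or _b are one class to them, and where a whole thing is asked for, a point or a joint stands for the part that bears it (a point fixed in the world has none). Each returns a list of dicts, best first, with "conf" (0 to 1); they miss things now and then, are a little off and sometimes report something else, mostly with a low value. They report only what shows in the picture. A call takes as long as a camera call. They do not tell look-alikes from the thing itself.
- arm.outline_of(label, picture): "pixels" (400x640 bool, what is visible of it) and "box" ([centre column, centre row, width, height] in pixels, round what is visible of it).
- arm.mark_of(label, picture): "at" ([column, row] in pixels: a listed point, or the origin of a listed thing).
The state is a dict: "clock": time; "joints": joint angles; "joint_vel": joint speeds; "joint_efforts": joint torques, N m; "position": TCP position; "ee_rot": TCP orientation; "contact_force": force on the tool from outside, world axes, zero at the start; "wrist_torque": the same for the moment, N m; "gripper_width": finger opening in mm.
Only numpy, scipy, OpenCV 4.12 (cv2) and the standard library are available. Lean on these libraries where they do the work, as an engineer would, in place of code of your own. Each camera call takes 0.05 s, during which the arm holds its last target.

## Working session

There is one attempt and no reset: what is moved stays moved. The work goes in short steps, Python scripts to look and compute and a tool call to move; the robot and the scene stay as the last step left them, time stands still between calls to the robot, and variables do not carry over. Pictures are saved under pics/ and viewed, and the job is handed in when it is done.

Besides the shell and the picture viewer there is one more tool, called after ">>>" as a command line: name --argument value ..., lists and objects as JSON in quotes. apply_moves: Moves the arm, as the interface text tells. Shifts and turns lie within -1 to 1; 1 stands for 100 mm of shift or 0.5 rad of turn. Its arguments: {"type":"object","properties":{"increments":{"type":"array"}},"required":["increments"]}

```bash
ls; mkdir -p pics; python3 - <<'E'
from bench import arm
import cv2
print(arm.read_state())
for n in ("scene","top","wrist"):
    p=arm.get_image(n); cv2.imwrite(f"pics/{n}0.png",p["img"][:,:,::-1])
    print(n,p["fx"],p["fy"],p["cx"],p["cy"],p["k1"],p["pose"].__repr__(),p["shot"])
    for l in ("gauge","greenhouse"):
        for d in arm.mark_of(l,p): print(l,d)
E
```

```text
pics
{'clock': 0.0, 'joints': array([-1.03938408e+00,  3.85535017e-01,  6.64265971e-03, -4.98740250e-04,
       -1.19399362e+00, -2.58591809e-01]), 'joint_vel': array([ 0.00037422,  0.00048274, -0.00129774,  0.00010543, -0.00039029,
       -0.0010199 ]), 'joint_efforts': array([-3.98470847e-04, -3.92286837e+01,  1.88399130e+01,  4.18635160e+00,
       -4.74380751e-03,  1.94896600e-06]), 'position': array([ 168.31292799, -601.47225251,  302.84104119]), 'ee_rot': array([-1.35896341e-01,  9.90722483e-01,  1.05355879e-03, -1.88126806e-04]), 'contact_force': array([0.10529667, 0.13848126, 0.36563083]), 'wrist_torque': array([-0.01086227, -0.00930366, -0.00233955]), 'gripper_width': 85.55327893447063}
scene 513.738943845393 513.738943845393 322.49041548597927 190.02163907464612 0.053382872404591414 array([[ 9.97624992e-01,  6.71730233e-02, -1.52368266e-02,
         4.47877546e+02],
       [-6.84212244e-02,  9.40964798e-01, -3.31517397e-01,
        -5.87843148e+02],
       [-7.93170830e-03,  3.31772563e-01,  9.43326060e-01,
         1.83244138e+03],
       [ 0.00000000e+00,  0.00000000e+00,
[... 721 characters left out ...]
at': [452.1, 244.9], 'conf': 0.72}
gauge {'at': [376.9, 222.1], 'conf': 0.72}
gauge {'at': [416.8, 229.6], 'conf': 0.53}
greenhouse {'at': [284.5, 197.1], 'conf': 0.79}
wrist 279.78255899056694 279.78255899056694 321.0809709945281 195.44359874969354 -0.021596886570859335 array([[-2.69456361e-01, -9.19567592e-01, -2.85987262e-01,
         9.48572323e+01],
       [ 9.63012363e-01, -2.57091257e-01, -8.06924709e-02,
        -6.21786886e+02],
       [ 6.77356551e-04, -2.97152368e-01,  9.54829834e-01,
         3.73678362e+02],
       [ 0.00000000e+00,  0.00000000e+00,  0.00000000e+00,
         1.00000000e+00]]) 3
gauge {'at': [409.9, 317.7], 'conf': 0.74}
gauge {'at': [500.4, 379.7], 'conf': 0.68}
```

View pics/scene0.png

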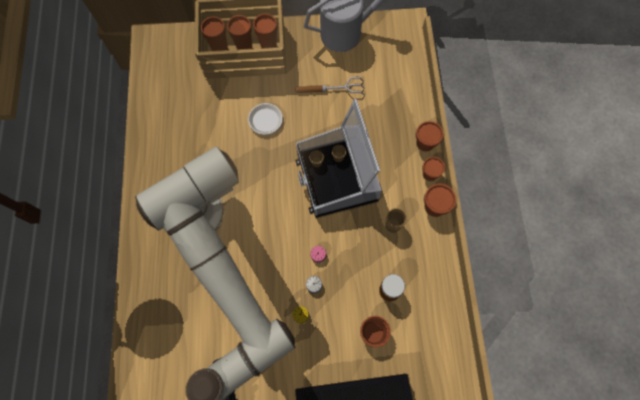

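View pics/top0.png

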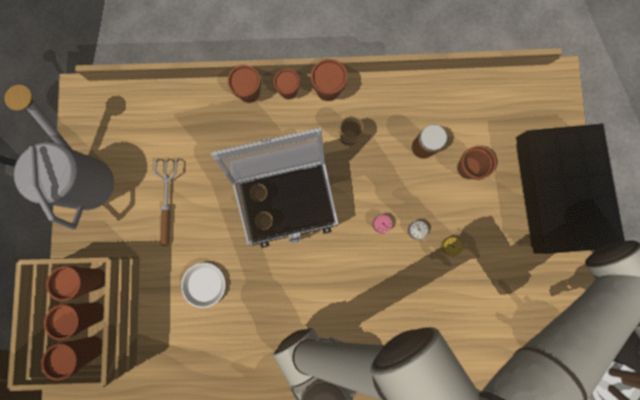

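View pics/wrist0.png

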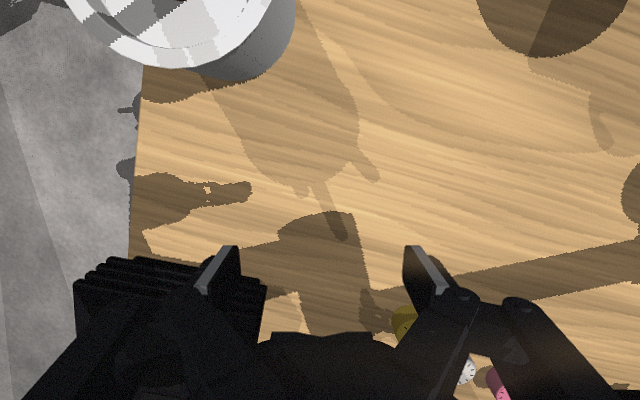

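The top view shows three drum-shaped candidates: pink (383,223), white (419,229) and yellow (452,244). The white one fits the steel drum with a white dial, and the other two colours are ruled out by the task. I'll confirm this in a crop and measure.

```bash
cat > h.py <<'E'
import numpy as np, cv2
from scipy.spatial.transform import Rotation as R
from scipy.optimize import least_squares
def ray(p,uv):
    xd=np.array([(uv[0]-p["cx"])/p["fx"],(uv[1]-p["cy"])/p["fy"]])
    x=xd.copy()
    for _ in range(20): x=xd/(1+p["k1"]*(x@x))
    P=np.array(p["pose"]); d=P[:3,:3]@np.array([x[0],-x[1],-1.]); return P[:3,3],d/np.linalg.norm(d)
def atz(p,uv,z):
    o,d=ray(p,uv); return o+d*(z-o[2])/d[2]
def proj(p,X):
    P=np.array(p["pose"]); c=P[:3,:3].T@(np.asarray(X,float)-P[:3,3]); x=np.array([c[0],-c[1]])/-c[2]
    x=x*(1+p["k1"]*(x@x)); return np.array([p["cx"]+p["fx"]*x[0],p["cy"]+p["fy"]*x[1]])
def tri(obs):
    A=np.zeros((3,3));b=np.zeros(3)
    for p,uv in obs:
        o,d=ray(p,uv);M=np.eye(3)-np.outer(d,d);A+=M;b+=M@o
    return np.linalg.solve(A,b)
def crop(p,c,r,w,h,s,fn):
    im=p["img"][max(0,r-h//2):r+h//2,max(0,c-w//2):c+w//2,::-1]
    cv2.imwrite(fn,cv2.resize(im,None,fx=s,fy=s,interpolation=cv2.INTER_CUBIC))
E
python3 - <<'E'
from bench import arm
from h import *
t=arm.get_image("top"); s=arm.get_image("scene")
crop(t,280,190,160,140,5,"pics/t_gh.png"); crop(s,340,160,120,130,5,"pics/s_gh.png"); crop(t,418,235,110,60,7,"pics/t_g.png")
for n,p in(("top",t),("scene",s)):
    for l in("bed","flap_hinge","flap_edge","pot_a","gauge","pot_stack","canister","saucer","plain_pot","catch"):
        try:
            for d in arm.mark_of(l,p): print(n,l,d, atz(p,d["at"],0).round(0))
        except Exception as e: print(l,e)
    for d in arm.outline_of("gauge",p):
        m=d["pixels"]; v,u=np.nonzero(m); c=(u.mean(),v.mean()); print("gauge out",d["box"],d["conf"],np.median(p["img"][m],0),atz(p,c,25).round(1))
E
```

```text
top bed {'at': [304.3, 213.0], 'conf': 0.74} [486.  46.   0.]
top bed {'at': [257.5, 193.1], 'conf': 0.64} [554. 194.   0.]
top flap_hinge {'at': [277.5, 174.3], 'conf': 0.85} [613. 129.   0.]
top flap_hinge {'at': [469.7, 167.2], 'conf': 0.52} [ 617. -481.    0.]
top flap_edge {'at': [265.8, 140.0], 'conf': 0.91} [727. 165.   0.]
top flap_edge {'at': [423.0, 150.3], 'conf': 0.16} [ 676. -338.    0.]
top pot_a {'at': [269.5, 221.3], 'conf': 0.69} [463. 157.   0.]
top pot_a {'at': [255.6, 191.4], 'conf': 0.67} [560. 200.   0.]
top gauge {'at': [450.8, 246.2], 'conf': 0.75} [ 370. -405.    0.]
top gauge {'at': [414.4, 228.3], 'conf': 0.59} [ 428. -297.    0.]
top gauge {'at': [379.9, 222.5], 'conf': 0.53} [ 449. -190.    0.]
top pot_stack {'at': [350.1, 135.9], 'conf': 0.9} [ 732. -108.    0.]
top canister {'at': [422.2, 146.9], 'conf': 0.74} [ 688. -336.    0.]
top saucer {'at': [207.4, 284.3], 'conf': 0.84} [272. 353.   0.]
top plain_pot {'at': [471.2, 167.8], 'conf': 0.65} [ 615. -486.    0.]
catch it knows: bed, canister, cultivator, flap_edge, flap_hinge, gauge, greenhouse, plain_
[... 1058 characters left out ...]
 121.1], 'conf': 0.6} [269. 361.   0.]
scene plain_pot {'at': [373.3, 330.5], 'conf': 0.78} [ 616. -466.    0.]
scene plain_pot {'at': [338.4, 174.6], 'conf': 0.6} [542. 114.   0.]
catch it knows: bed, canister, cultivator, flap_edge, flap_hinge, gauge, greenhouse, plain_pot, pot, pot_stack, saucer
gauge out [301.5, 314.6, 19.8, 12.9] 0.62 [81. 68. 13.] [ 370.8 -397.3   25. ]
gauge out [360.5, 146.6, 38.3, 96.3] 0.57 [120. 119. 122.] [630.7 214.   25. ]
gauge out [396.9, 220.0, 18.9, 22.2] 0.53 [58. 46. 29.] [734.  -86.5  25. ]
gauge out [320.4, 255.9, 15.5, 18.1] 0.52 [182. 101. 124.] [ 444.1 -195.2   25. ]
gauge out [314.6, 285.6, 14.1, 19.7] 0.46 [159.  154.  146.5] [ 421.8 -300.4   25. ]
```

View pics/t_gh.png

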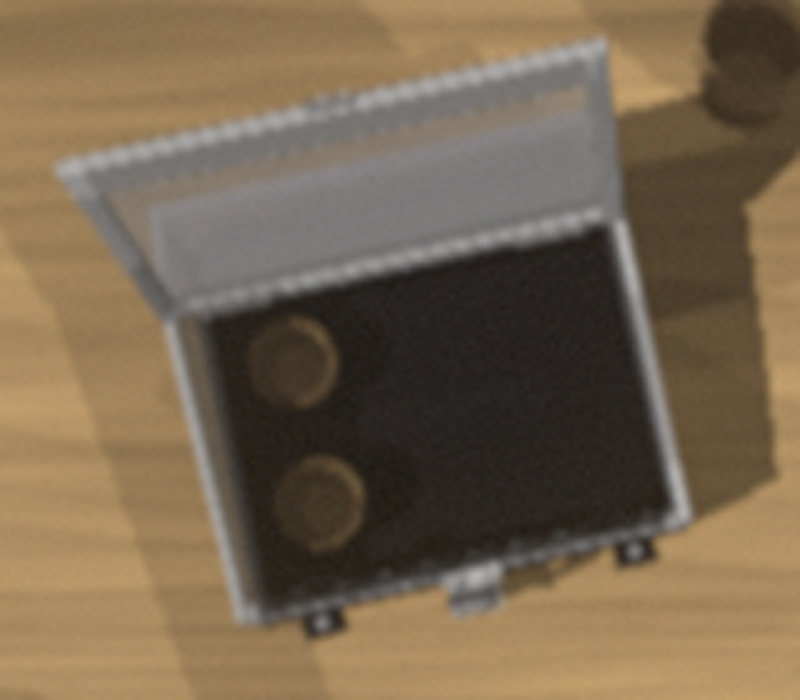

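View pics/s_gh.png

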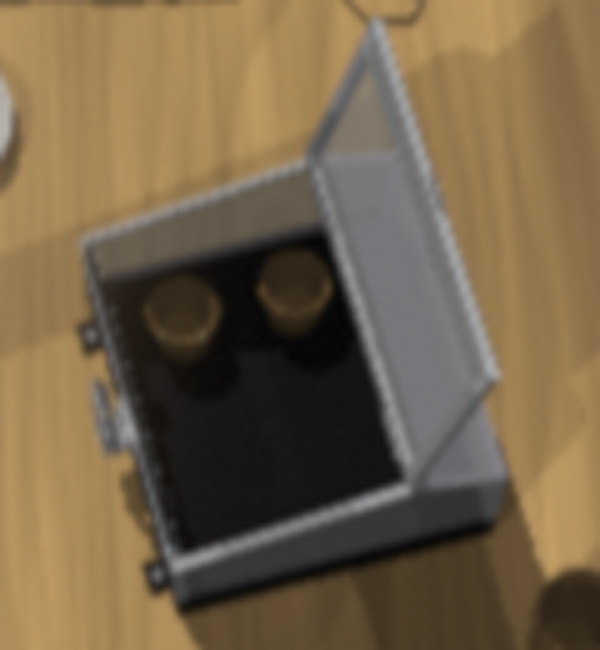

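View pics/t_g.png

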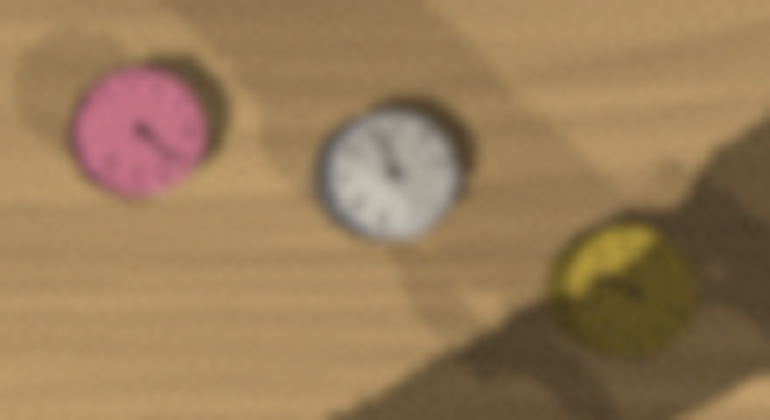

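The crop confirms it: the white drum at about (419.4,229.7) is the gauge, between the pink and yellow ones. Next I'll fit the greenhouse pose and flap angle to the corner pixels.

```bash
python3 - <<'E'
from bench import arm
from h import *
t=arm.get_image("top"); s=arm.get_image("scene")
print("gauge tri",tri([(t,(419,229.4)),(s,(314.6,284.5))]).round(1),atz(t,(419,229.4),36).round(1))
T=[(249,243.6),(337,224),(235,183),(324,164),(213,154),(321,129)]
S=[(297,143),(316,207),(343,127),(362.4,192.4),(355.6,99.4),(379,170.6)]
def pts(q):
    x,y,a,th,h=q; D=np.array([-np.cos(th-.2),0,np.sin(th-.2)])*182
    L=[(-122,134,h),(-122,-134,h),(50,134,154),(50,-134,154)]+[tuple(np.array([50,w,156])+D) for w in(132,-132)]
    return R.from_euler("z",a).apply(np.array(L))+[x,y,0]
f=lambda q:np.concatenate([proj(p,X)-u for p,U in((t,T),(s,S)) for X,u in zip(pts(q),U)])
r=least_squares(f,[530,90,.2,1.9,118]); print(r.x.round(3)); print(f(r.x).reshape(-1,2).round(1))
for p,U in((t,T),(s,S)):
    ff=lambda q:np.concatenate([proj(p,X)-u for X,u in zip(pts(np.r_[q,118]),U)]); print(least_squares(ff,[530,90,.2,1.9]).x.round(3))
for a,b in zip(T,S): print(tri([(t,a),(s,b)]).round(0))
x,y,a=r.x[:3]; Rz=R.from_euler("z",a)
for l,d in(("bed",(-55,-50,6)),("gauge-ref",(0,0,0))): print(l,Rz.apply(d)+[x,y,0])
for n,c in(("top",[(258.8,191.9),(264.2,220.3)]),("scene",[(338.8,152.5),(316.3,157.3)])):
    p=t if n=="top" else s
    for u in c: print("pot in gh",Rz.inv().apply(atz(p,u,58)-[x,y,0]).round(0))
E
```

```text
gauge tri [ 424.4 -301.8   34.2] [ 423.1 -301.5   36. ]
[5.37823e+02 9.97750e+01 1.91000e-01 1.99200e+00 1.10795e+02]
[[-2.3  0.1]
 [ 1.4 -0.7]
 [-3.3  0. ]
 [ 1.4 -1.7]
 [-1.5 -0.7]
 [ 0.9 -0.1]
 [-0.7 -0.4]
 [-1.3  3. ]
 [-1.2 -0.7]
 [ 0.3  1.6]
 [-0.4 -0. ]
 [-0.4  1. ]]
[5.35884e+02 9.80960e+01 1.93000e-01 2.00000e+00]
[5.40541e+02 1.01735e+02 1.93000e-01 1.98500e+00]
[394. 199. 126.]
[445. -50. 125.]
[562. 230. 166.]
[610. -17. 154.]
[600. 243. 337.]
[652. -10. 334.]
bed [493.3392435   40.22475097   6.        ]
gauge-ref [537.82324301  99.7745099    0.        ]
pot in gh [26. 77. 58.]
pot in gh [-62.  79.  58.]
pot in gh [25. 77. 58.]
pot in gh [-61.  80.  58.]
```

Checks: the gauge top measures 34 mm high (should be 36). The flap angle comes out at about 1.99, inside 1.8–2.05. The greenhouse is at (538, 99.5) with yaw 0.192, and the pots sit at its y of about +78, as described. I'll keep tool x along the greenhouse's −x, so the jaws lie along its y. That clears both decoys and the walls. Next is a planner helper.

```bash
cat >> h.py <<'E'
YAW=.192; G=np.array([538.,99.5,0.])
def gh2w(v): return R.from_euler("z",YAW).apply(np.asarray(v,float))+G
def w2gh(v): return R.from_euler("z",-YAW).apply(np.asarray(v,float)-G)
def tool(yaw,tilt=0):  # tool x along -(cos,sin)(yaw), z down
    x=np.array([-np.cos(yaw),-np.sin(yaw),0]);z=np.array([0,0,-1.]);M=np.column_stack([x,np.cross(z,x),z]); return R.from_matrix(M)
def inc(p0,R0,p1,R1):
    R0=R.from_quat(R0) if not isinstance(R0,R) else R0
    return np.r_[R0.inv().apply(np.asarray(p1,float)-p0)/100,(R0.inv()*R1).as_rotvec()/.5].round(4)
E
python3 - <<'E'
from h import *
R0=[-1.35896341e-01,  9.90722483e-01,0,0]
R0=R.from_quat(R0/np.linalg.norm(R0)); p0=[168.41,-601.862,303.912]
print(inc(p0,R0,[423.5,-301.5,180],tool(YAW)))
Rt=tool(YAW)
print("above place",inc([423.5,-301.5,200],Rt,gh2w([-15,-45,300]),Rt), gh2w([-15,-45,300]))
E
```

```text
[-3.2655  2.2058  1.2391  0.      0.      0.1613]
above place [-1.7392  3.2678 -1.      0.      0.      0.    ] [531.8626453   52.46455722 300.        ]
```

>>> apply_moves --increments '[[[-0.5,0.35,0,0,0,0,1],[-1,0.7,0.1,0,0,0,1],[-1,0.7,0.1,0,0,0,1]]]'

```text
clock: 1.95
position: [247.1, -505.1, 293.7]
ee_rot: [-0.137, 0.991, 0.0, 0.0]
contact_force: [0.7, -0.4, 0.3]
gripper_width: 85.2
```

>>> apply_moves --increments '[[[-0.5,0.35,0.1,0,0,0,1],[-1,0.7,0.3,0,0,0,1],[-1,0.7,0.3,0,0,0,1]]]'

```text
clock: 2.25
position: [324.5, -410.6, 263.3]
ee_rot: [-0.137, 0.991, 0.0, -0.0]
contact_force: [-0.0, -0.7, -0.7]
gripper_width: 85.5
```

>>> apply_moves --increments '[[[-0.5,0.4,0.2,0,0,0,1],[-1,0.8,0.5,0,0,0,1],[-1,0.8,0.5,0,0,0,1]]]'

```text
clock: 2.55
position: [398.9, -307.2, 213.3]
ee_rot: [-0.136, 0.991, 0.0, 0.0]
contact_force: [0.1, -0.3, -0.2]
gripper_width: 85.4
```

>>> apply_moves --increments '[[[-0.27,0.01,0.34,0,0,0.16,1],[-0.27,0.01,0.34,0,0,0.16,1],[-0.27,0.01,0.34,0,0,0.16,1]]]'

```text
clock: 2.85
position: [423.9, -300.7, 179.4]
ee_rot: [-0.097, 0.995, 0.0, -0.001]
contact_force: [0.3, -0.4, 0.8]
gripper_width: 85.8
```

```bash
python3 - <<'E'
from bench import arm
from h import *
s=arm.read_state(); print(s["clock"],s["position"],s["ee_rot"],s["joints"],s["contact_force"])
w=arm.get_image("wrist"); t=arm.get_image("top")
cv2.imwrite("pics/w1.png",w["img"][:,:,::-1])
print(proj(w,[423.5,-301.5,36]))
for n,p in(("w",w),("t",t)):
  for d in arm.outline_of("gauge",p):
    m=d["pixels"]; v,u=np.nonzero(m); print(n,d["box"],d["conf"],np.median(p["img"][m],0),atz(p,(u.mean(),v.mean()),30).round(1))
E
```

```text
2.85 [ 423.91751194 -300.66139997  179.37703886] [-9.72220385e-02  9.95262231e-01  2.74184535e-04 -9.44145702e-04] [-3.04257722e-01  3.38648204e-01 -4.16098417e-01  3.19881591e-04
 -8.18002130e-01 -1.07200573e+00] [ 0.2781069  -0.36686147  0.76192688]
[319.39043238 206.62832538]
w [210.7, 116.3, 80.6, 78.0] 0.92 [147. 125.  54.] [ 368.8 -396.9   30. ]
w [435.0, 243.5, 71.0, 64.2] 0.77 [236. 147. 175.] [ 434.6 -195.9   30. ]
w [320.2, 201.1, 68.4, 73.3] 0.75 [145. 142. 137.] [ 420.7 -299.6   30. ]
t [451.6, 247.5, 22.9, 17.3] 0.62 [108.  92.  42.] [ 364.5 -394.1   30. ]
t [268.5, 156.9, 113.3, 57.8] 0.25 [129. 125. 124.] [664.2 143.9  30. ]
```

View pics/w1.png

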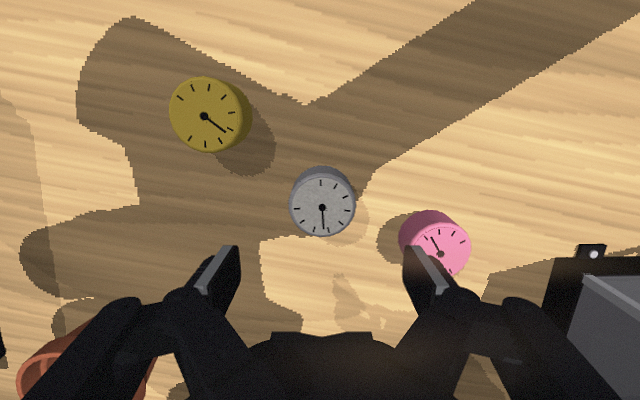

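The white dial sits at (322,207), 2–3 px from the prediction, with yellow at (205,115) and pink at (438,245). Nothing is in the fingers' way, so I'll descend and grip.

>>> apply_moves --increments '[[[0.01,-0.01,0.3,0,0,0,1],[0.01,-0.01,0.6,0,0,0,1],[0.01,-0.01,0.85,0,0,0,1],[0.01,-0.01,1,0,0,0,1],[0.01,-0.01,1,0,0,0,1]]]'

```text
clock: 3.55
position: [421.6, -302.4, 78.9]
ee_rot: [-0.096, 0.995, 0.001, -0.001]
contact_force: [-0.7, 0.0, 1.0]
gripper_width: 85.2
```

>>> apply_moves --increments '[[[0,0,0.05,0,0,0,1],[0,0,0.05,0,0,0,-1],[0,0,0.05,0,0,0,-1],[0,0,0.05,0,0,0,-1],[0,0,0.05,0,0,0,-1],[0,0,0.05,0,0,0,-1],[0,0,0.05,0,0,0,-1],[0,0,0.05,0,0,0,-1]]]'

```text
clock: 4.35
position: [423.5, -302.3, 76.4]
ee_rot: [-0.096, 0.995, -0.001, 0.001]
contact_force: [-0.7, 0.7, 5.3]
gripper_width: 54.5
```

>>> apply_moves --increments '[[[0,0,-0.1,0,0,0,-1],[0,0,-0.3,0,0,0,-1],[0,0,-0.6,0,0,0,-1],[0,0,-0.6,0,0,0,-1]]]'

```text
clock: 4.75
position: [425.2, -303.0, 139.2]
ee_rot: [-0.097, 0.995, -0.002, 0.004]
contact_force: [1.1, -0.6, -1.4]
gripper_width: 54.1
```

```bash
python3 - <<'E'
from bench import arm
from h import *
s=arm.read_state(); print(s["clock"],s["position"],s["contact_force"],s["gripper_width"])
w=arm.get_image("wrist")
cv2.imwrite("pics/w2.png",w["img"][:,:,::-1])
E
```

```text
4.75 [ 425.1879525  -302.97422446  139.23621578] [ 1.07098729 -0.57433705 -1.38863069] 54.11858423060975
```

View pics/w2.png

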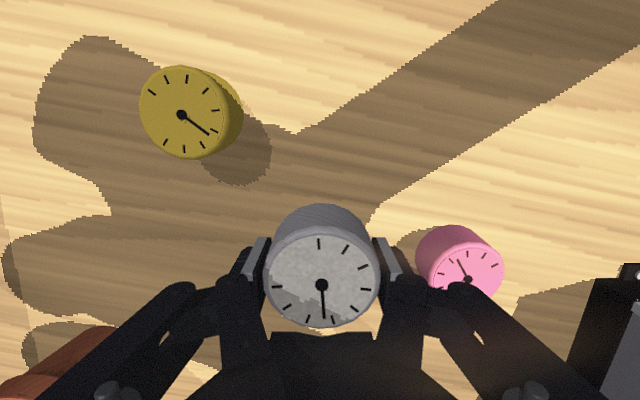

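Held, with the dial level at (322,285) and 54 mm opening. I'll lift and carry it over the greenhouse.

>>> apply_moves --increments '[[[0,0,-0.4,0,0,0,-1],[-0.1,0.2,-0.8,0,0,0,-1],[-0.3,0.5,-1,0,0,0,-1],[-0.5,0.9,-1,0,0,0,-1]]]'

```text
clock: 5.2
position: [456.4, -204.1, 237.7]
ee_rot: [-0.095, 0.995, -0.001, 0.003]
contact_force: [1.1, 0.7, -2.2]
gripper_width: 54.3
```

>>> apply_moves --increments '[[[-0.2,0.4,-0.2,0,0,0,-1],[-0.4,0.8,-0.4,0,0,0,-1],[-0.5,1,-0.5,0,0,0,-1],[-0.5,1,-0.5,0,0,0,-1]]]'

```text
clock: 5.6
position: [485.6, -94.0, 285.8]
ee_rot: [-0.098, 0.995, 0.0, 0.001]
contact_force: [0.2, -0.1, -0.7]
gripper_width: 54.2
```

```bash
python3 - <<'E'
from bench import arm
from h import *
s=arm.read_state(); print(s["clock"],s["position"],s["gripper_width"])
print(inc(s["position"],s["ee_rot"],gh2w([-15,-45,280]),tool(YAW)))
E
```

```text
5.6 [485.64733926 -94.003496   285.76822838] 54.17488887291763
[-7.3980e-01  1.3459e+00  5.9800e-02  4.0000e-04  4.9000e-03  1.0000e-02]
```

>>> apply_moves --increments '[[[-0.2,0.35,0,0,0,0,-1],[-0.4,0.7,0,0,0,0,-1],[-0.5,0.9,0,0,0,0,-1],[-0.5,0.9,0,0,0,0,-1]]]'

```text
clock: 6.0
position: [516.6, 2.8, 283.3]
ee_rot: [-0.097, 0.995, 0.0, -0.001]
contact_force: [-0.3, -0.4, -1.7]
gripper_width: 54.6
```

>>> apply_moves --increments '[[[-0.12,0.25,0,0,0,0,-1],[-0.24,0.44,0,0,0,0,-1],[-0.24,0.44,0,0,0,0,-1],[-0.24,0.44,0,0,0,0,-1]]]'

```text
clock: 6.4
position: [531.0, 48.2, 283.8]
ee_rot: [-0.096, 0.995, -0.0, -0.001]
contact_force: [-0.1, 1.1, -0.9]
gripper_width: 54.7
```

```bash
python3 - <<'E'
from bench import arm
from h import *
s=arm.read_state(); print(s["clock"],s["position"],w2gh(s["position"]),s["contact_force"],s["gripper_width"])
w=arm.get_image("wrist"); t=arm.get_image("top"); c=arm.get_image("scene")
cv2.imwrite("pics/w3.png",w["img"][:,:,::-1]); crop(t,290,190,160,140,4,"pics/t3.png"); crop(c,340,170,140,140,4,"pics/s3.png")
# predicted inner floor corners & wall tops in wrist
for X in[(-115,125,6),(-115,-125,6),(-115,125,120),(-115,-125,120),(50,125,156),(50,-125,156)]: print(X,proj(w,gh2w(X)).round(0))
E
```

```text
6.4 [530.95454881  48.22216606 283.75683084] [-16.7009536  -48.99115007 283.75683084] [-0.09795563  1.11970277 -0.86872705] 54.7127254632369
(-115, 125, 6) [469.  90.]
(-115, -125, 6) [256.  90.]
(-115, 125, 120) [541.  81.]
(-115, -125, 120) [223.  80.]
(50, 125, 156) [528. 289.]
(50, -125, 156) [229. 289.]
```

View pics/w3.png

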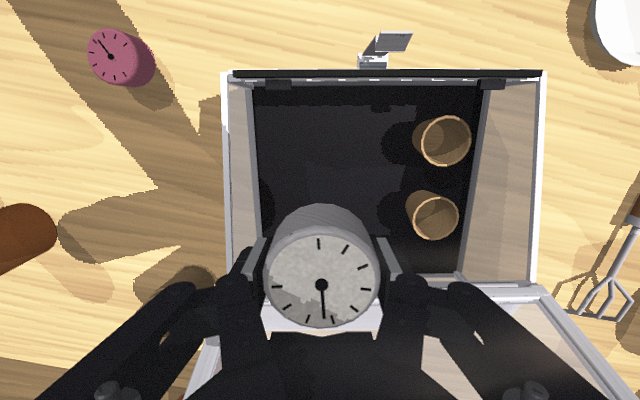

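View pics/s3.png

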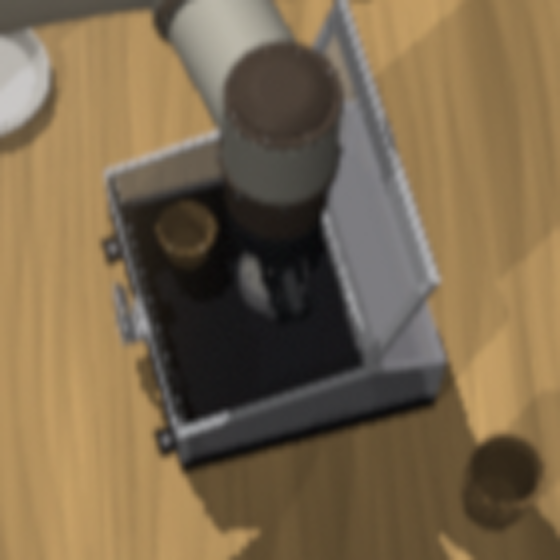

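The wrist view matches the fit: the predicted inner floor corner (469,90) appears at about (475,90), and the pots are clear on the right. Lowering now.

>>> apply_moves --increments '[[[0.03,0,0.2,0,0,0,-1],[0.03,0,0.5,0,0,0,-1],[0.03,0,0.8,0,0,0,-1],[0.03,0,1,0,0,0,-1],[0.03,0,1,0,0,0,-1]]]'

```text
clock: 7.05
position: [526.7, 47.2, 182.1]
ee_rot: [-0.095, 0.995, -0.001, -0.004]
contact_force: [-1.0, -0.3, -1.9]
gripper_width: 54.8
```

>>> apply_moves --increments '[[[0,0,0.3,0,0,0,-1],[0,0,0.6,0,0,0,-1],[0,0,0.8,0,0,0,-1],[0,0,0.9,0,0,0,-1],[0,0,0.94,0,0,0,-1],[0,0,0.94,0,0,0,-1]]]'

```text
clock: 7.65
position: [529.4, 48.7, 91.6]
ee_rot: [-0.096, 0.995, 0.0, 0.001]
contact_force: [-0.8, 0.2, -0.6]
gripper_width: 54.5
```

>>> apply_moves --increments '[[[0,0,0.02,0,0,0,-1],[0,0,0.04,0,0,0,-1],[0,0,0.06,0,0,0,-1],[0,0,0.06,0,0,0,-1]]]'

```text
clock: 8.05
position: [528.7, 48.6, 85.0]
ee_rot: [-0.096, 0.995, 0.0, 0.0]
contact_force: [-1.1, -0.2, -1.6]
gripper_width: 54.2
```

>>> apply_moves --increments '[[[0,0,0.01,0,0,0,-1],[0,0,0.02,0,0,0,-1],[0,0,0.02,0,0,0,-1]]]'

```text
clock: 8.35
position: [528.6, 48.6, 82.8]
ee_rot: [-0.096, 0.995, -0.0, -0.0]
contact_force: [0.4, 0.0, -1.3]
gripper_width: 54.6
```

>>> apply_moves --increments '[[[0,0,0.01,0,0,0,-1],[0,0,0.015,0,0,0,-1],[0,0,0.015,0,0,0,-1]]]'

```text
clock: 8.65
position: [528.8, 48.7, 82.4]
ee_rot: [-0.096, 0.995, -0.0, 0.0]
contact_force: [-2.8, -0.1, 6.4]
gripper_width: 54.4
```

The force rose to 6.4 N at TCP z 82.4, the floor height I predicted. Releasing.

>>> apply_moves --increments '[[[0,0,0,0,0,0,-0.2],[0,0,0,0,0,0,0.4],[0,0,0,0,0,0,1],[0,0,0,0,0,0,1],[0,0,0,0,0,0,1],[0,0,0,0,0,0,1]]]'

```text
clock: 9.25
position: [528.8, 48.7, 81.3]
ee_rot: [-0.096, 0.995, -0.0, -0.0]
contact_force: [0.9, -0.5, -0.3]
gripper_width: 85.2
```

>>> apply_moves --increments '[[[0,0,-0.1,0,0,0,1],[0,0,-0.3,0,0,0,1],[0,0,-0.6,0,0,0,1],[0,0,-1,0,0,0,1]]]'

```text
clock: 9.65
position: [527.8, 48.3, 181.8]
ee_rot: [-0.096, 0.995, -0.0, -0.002]
contact_force: [1.0, 0.8, 0.0]
gripper_width: 85.5
```

>>> apply_moves --increments '[[[0,0,-0.4,0,0,0,-1],[0,0,-0.8,0,0,0,-1],[0,0,-1,0,0,0,-1],[0,0,-1,0,0,0,-1]]]'

```text
clock: 10.05
position: [530.0, 48.9, 286.1]
ee_rot: [-0.096, 0.995, 0.001, 0.005]
contact_force: [0.3, 1.0, 0.8]
gripper_width: 28.3
```

>>> apply_moves --increments '[[[0,0,-0.4,0,0,0,-1],[0,0,-0.8,0,0,0,-1],[0,0,-1,0,0,0,-1],[0,0,-1,0,0,0,-1]]]'

```text
clock: 10.45
position: [529.3, 48.7, 384.5]
ee_rot: [-0.096, 0.995, 0.001, 0.003]
contact_force: [0.4, -0.4, -0.4]
gripper_width: -0.1
```

```bash
python3 - <<'E'
from bench import arm
from h import *
s=arm.read_state(); print(s["clock"],s["position"],w2gh(s["position"]),s["contact_force"],s["gripper_width"],s["joints"])
w=arm.get_image("wrist"); t=arm.get_image("top"); c=arm.get_image("scene")
cv2.imwrite("pics/w4.png",w["img"][:,:,::-1]); crop(t,290,190,160,140,5,"pics/t4.png"); crop(c,340,170,140,140,4,"pics/s4.png")
for d in arm.outline_of("gauge",w):
    m=d["pixels"]; v,u=np.nonzero(m); print(d["box"],d["conf"],w2gh(atz(w,(u.mean(),v.mean()),35)).round(1))
E
```

```text
10.45 [529.32617539  48.74067226 384.45261035] [-18.20046227 -48.17144133 384.45261035] [ 0.40342844 -0.41653848 -0.38807419] -0.13057956330517775 [ 3.97463964e-01  1.73792523e-01 -8.40316630e-02  6.95567367e-04
 -1.30692623e+00 -1.77545814e+00]
[28.6, 6.6, 39.6, 9.2] 0.8 [-229.3 -433.    35. ]
[321.1, 160.4, 35.9, 38.6] 0.73 [-19.7 -46.1  35. ]
[170.2, 69.5, 48.7, 43.2] 0.64 [-146.2 -261.4   35. ]
```

View pics/w4.png

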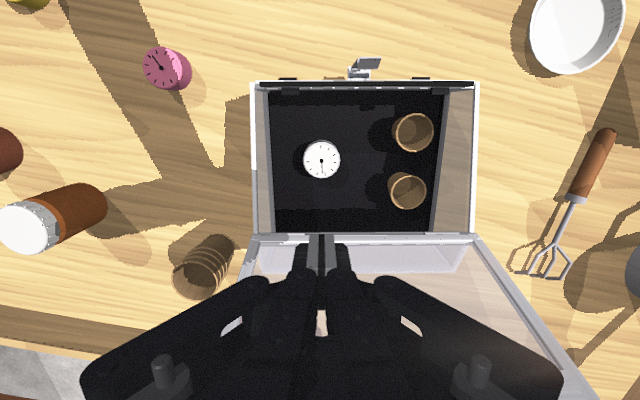

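View pics/t4.png

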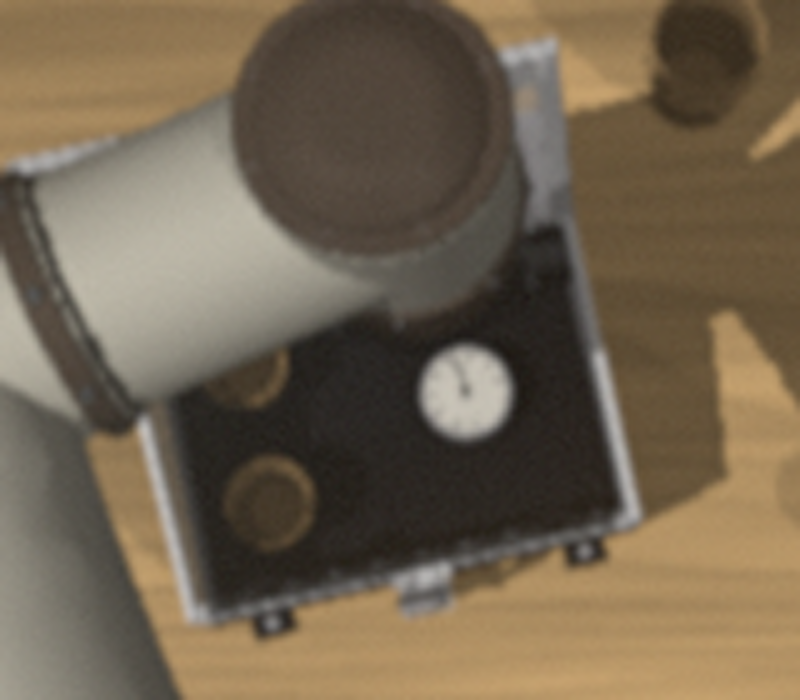

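The gauge stands dial up at about (-20,-46) in the greenhouse frame and both pots are where they were. Next I take the closed fingers up, over and behind the flap.

>>> apply_moves --increments '[[[0,0,-0.3,0,0,0,-1],[-0.2,0,-0.6,0,0,0,-1],[-0.6,0,-0.6,0,0,0,-1],[-1,0,-0.6,0,0,0,-1],[-1,0,-0.6,0,0,0,-1]]]'

```text
clock: 11.15
position: [630.2, 69.0, 435.2]
ee_rot: [-0.096, 0.995, -0.001, -0.004]
contact_force: [-1.4, 0.4, -1.9]
gripper_width: -0.0
```

>>> apply_moves --increments '[[[-0.25,0,0,0,0,0,-1],[-0.45,0,0,0,0,0,-1],[-0.45,0,0,0,0,0,-1],[-0.45,0,0,0,0,0,-1]]]'

```text
clock: 11.55
position: [670.7, 76.4, 439.5]
ee_rot: [-0.096, 0.995, -0.0, -0.002]
contact_force: [-0.3, 0.1, 0.4]
gripper_width: 0.0
```

```bash
python3 - <<'E'
from bench import arm
from h import *
s=arm.read_state(); print(s["clock"],s["position"],w2gh(s["position"]),s["contact_force"],s["ee_rot"],s["joints"])
w=arm.get_image("wrist"); t=arm.get_image("top"); c=arm.get_image("scene")
cv2.imwrite("pics/w5.png",w["img"][:,:,::-1]); crop(t,290,170,160,140,5,"pics/t5.png"); crop(c,350,150,150,130,5,"pics/s5.png")
for n,p in(("w",w),("t",t),("s",c)):
  for th in(1.9,1.99,2.05):
    for y in(132,-132): print(n,th,y,proj(p,gh2w([50-182*np.cos(th-.2),y,156+182*np.sin(th-.2)])).round(1))
E
```

```text
11.55 [670.70267062  76.4134259  439.53226011] [125.85876146 -47.9850066  439.53226011] [-0.27520265  0.10162763  0.38755266] [-9.62058224e-02  9.95359694e-01 -3.31400067e-04 -1.84656124e-03] [ 3.52335248e-01  4.29090367e-01  4.06302438e-01 -2.93925412e-04
 -1.55174900e+00 -1.73041539e+00]
w 1.9 132 [604.9 150.8]
w 1.9 -132 [185.1 149.6]
w 1.99 132 [593.8 174.7]
w 1.99 -132 [190.5 174. ]
w 2.05 132 [585.9 189. ]
w 2.05 -132 [194.5 188.6]
t 1.9 132 [212.6 159.8]
t 1.9 -132 [323.5 135.2]
t 1.99 132 [211.6 153.4]
t 1.99 -132 [322. 129.]
t 2.05 132 [211.1 149.4]
t 2.05 -132 [321.  125.1]
s 1.9 132 [350.4 100.2]
s 1.9 -132 [373.7 172.6]
s 1.99 132 [355.1  99.5]
s 1.99 -132 [378.6 171.7]
s 2.05 132 [358.2  99.1]
s 2.05 -132 [381.7 171.2]
```

View pics/w5.png

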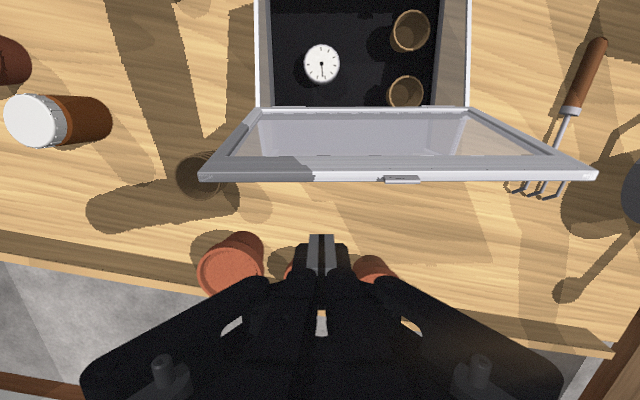

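View pics/s5.png

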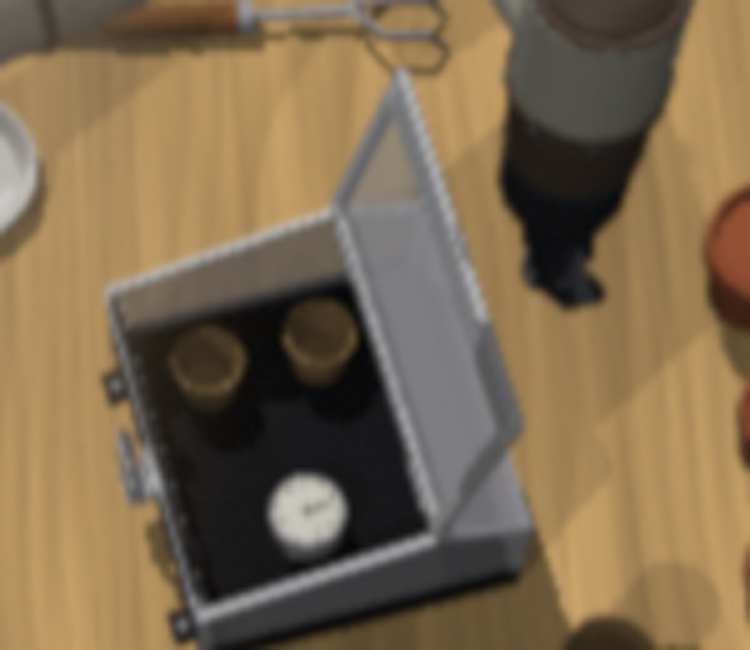

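The flap's edge runs from (197,177) to (598,174), which matches θ≈2.0, and the fingertips (322,240) are clear behind it. I'll go down and start pulling gently.

>>> apply_moves --increments '[[[0,0,0.3,0,0,0,-1],[0,0,0.55,0,0,0,-1],[0,0,0.67,0,0,0,-1],[0,0,0.67,0,0,0,-1]]]'

```text
clock: 12.1
position: [670.2, 76.2, 373.0]
ee_rot: [-0.096, 0.995, -0.0, -0.002]
contact_force: [-0.2, -0.3, 0.8]
gripper_width: -0.1
```

>>> apply_moves --increments '[[[0.04,0,0,0,0,0,-1],[0.08,0,0,0,0,0,-1],[0.12,0,0,0,0,0,-1],[0.16,0,0,0,0,0,-1],[0.2,0,0,0,0,0,-1],[0.24,0,0,0,0,0,-1],[0.28,0,0,0,0,0,-1],[0.32,0,0,0,0,0,-1]]]'

```text
clock: 12.9
position: [639.7, 70.3, 375.0]
ee_rot: [-0.096, 0.995, 0.0, 0.001]
contact_force: [2.1, 0.8, 1.6]
gripper_width: 0.1
```

>>> apply_moves --increments '[[[0.04,0,0,0,0,0,-1],[0.08,0,0,0,0,0,-1],[0.12,0,0,0,0,0,-1],[0.16,0,0,0,0,0,-1],[0.2,0,0,0,0,0,-1],[0.24,0,0,0,0,0,-1],[0.28,0,0,0,0,0,-1],[0.32,0,0,0,0,0,-1]]]'

```text
clock: 13.7
position: [607.9, 64.1, 374.4]
ee_rot: [-0.096, 0.995, -0.0, 0.0]
contact_force: [1.3, 0.1, 0.9]
gripper_width: 0.1
```

```bash
python3 - <<'E'
from bench import arm
from h import *
s=arm.read_state(); print(s["clock"],w2gh(s["position"]),s["contact_force"],s["ee_rot"])
w=arm.get_image("wrist"); c=arm.get_image("scene")
cv2.imwrite("pics/w6.png",w["img"][:,:,::-1]); crop(c,350,150,150,130,5,"pics/s6.png")
for th in(1.6,1.7,1.77,1.85):
    for y in(132,-132): print(th,y,proj(w,gh2w([50-182*np.cos(th-.2),y,156+182*np.sin(th-.2)])).round(1),proj(c,gh2w([50-182*np.cos(th-.2),y,156+182*np.sin(th-.2)])).round(1))
E
```

```text
13.7 [ 61.87826426 -48.08678469 374.39222566] [1.29623708 0.07355191 0.86133829] [-9.62579761e-02  9.95356419e-01 -1.18903893e-05  4.22437736e-05]
1.6 132 [737.7 194.6] [334.5 104.2]
1.6 -132 [116.7 194. ] [356.9 177. ]
1.7 132 [727.1 235. ] [339.8 102.6]
1.7 -132 [122.3 236.2] [362.5 175.3]
1.77 132 [716.6 261.1] [343.5 101.6]
1.77 -132 [127.8 263.2] [366.5 174.3]
1.85 132 [702.2 287.8] [347.8 100.7]
1.85 -132 [135.4 290.7] [370.9 173.2]
```

View pics/w6.png

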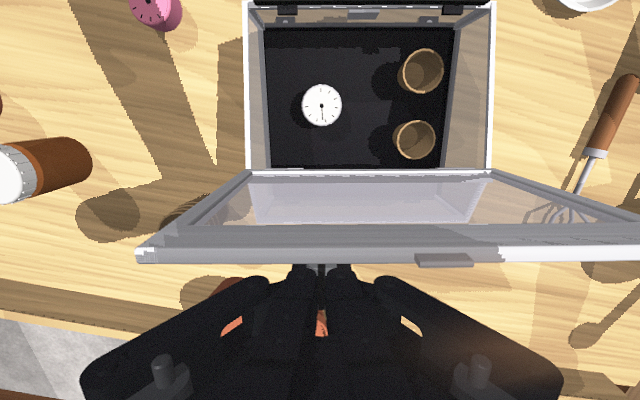

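View pics/s6.png

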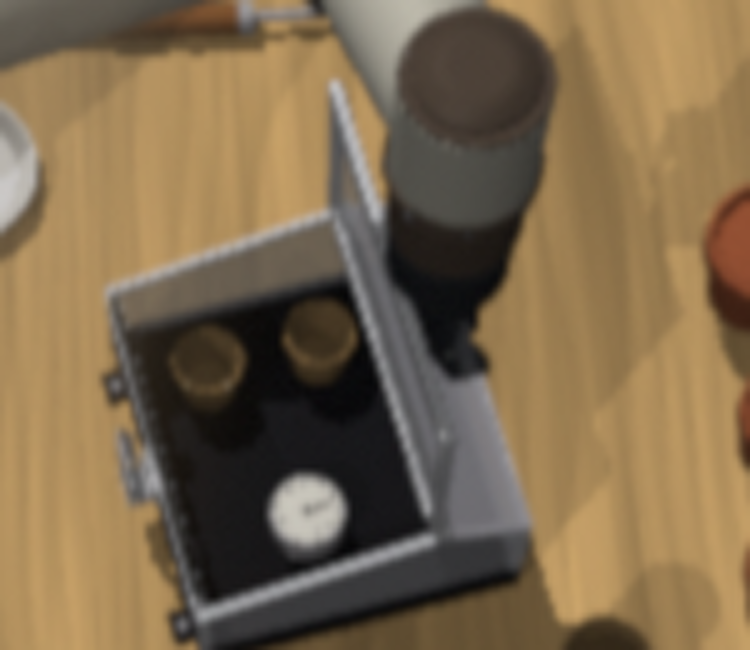

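The flap is now about upright (1.75 rad) with contact of about 1–2 N. I'll compute the arc for lowering it.

```bash
python3 - <<'E'
import numpy as np
r=147
for p in np.arange(1.5,0.04,-.1):
    x=50-r*np.cos(p)+4*np.sin(p)+11; z=156+r*np.sin(p)+4*np.cos(p)+73
    print(round(p,2),"abs",x.round(1),z.round(1),"tool shift from(61.9,374.4)",((61.9-x)/100).round(3),((374.4-z)/100).round(3))
E
```

```text
1.5 abs 54.6 375.9 tool shift from(61.9,374.4) 0.073 -0.015
1.4 abs 40.0 374.5 tool shift from(61.9,374.4) 0.219 -0.001
1.3 abs 25.5 371.7 tool shift from(61.9,374.4) 0.364 0.027
1.2 abs 11.5 367.5 tool shift from(61.9,374.4) 0.504 0.069
1.1 abs -2.1 361.8 tool shift from(61.9,374.4) 0.64 0.126
1.0 abs -15.1 354.9 tool shift from(61.9,374.4) 0.77 0.195
0.9 abs -27.2 346.6 tool shift from(61.9,374.4) 0.891 0.278
0.8 abs -38.5 337.2 tool shift from(61.9,374.4) 1.004 0.372
0.7 abs -48.9 326.8 tool shift from(61.9,374.4) 1.108 0.476
0.6 abs -58.1 315.3 tool shift from(61.9,374.4) 1.2 0.591
0.5 abs -66.1 303.0 tool shift from(61.9,374.4) 1.28 0.714
0.4 abs -72.8 289.9 tool shift from(61.9,374.4) 1.347 0.845
0.3 abs -78.3 276.3 tool shift from(61.9,374.4) 1.402 0.981
0.2 abs -82.3 262.1 tool shift from(61.9,374.4) 1.442 1.123
0.1 abs -84.9 247.7 tool shift from(61.9,374.4) 1.468 1.267
```

>>> apply_moves --increments '[[[0.07,0,-0.01,0,0,0,-1],[0.14,0,-0.01,0,0,0,-1],[0.22,0,0,0,0,0,-1],[0.29,0,0.01,0,0,0,-1],[0.36,0,0.03,0,0,0,-1],[0.43,0,0.05,0,0,0,-1],[0.5,0,0.07,0,0,0,-1],[0.57,0,0.1,0,0,0,-1],[0.64,0,0.13,0,0,0,-1]]]'

```text
clock: 14.7
position: [544.8, 51.7, 361.4]
ee_rot: [-0.096, 0.995, -0.0, 0.0]
contact_force: [1.2, 0.5, 0.9]
gripper_width: -0.2
```

>>> apply_moves --increments '[[[0.07,0,0.03,0,0,0,-1],[0.13,0,0.07,0,0,0,-1],[0.19,0,0.11,0,0,0,-1],[0.25,0,0.15,0,0,0,-1],[0.31,0,0.2,0,0,0,-1],[0.36,0,0.24,0,0,0,-1],[0.42,0,0.3,0,0,0,-1],[0.47,0,0.35,0,0,0,-1]]]'

```text
clock: 15.5
position: [498.7, 42.8, 325.7]
ee_rot: [-0.096, 0.995, 0.0, -0.0]
contact_force: [0.6, 0.3, 0.3]
gripper_width: -0.0
```

```bash
python3 - <<'E'
from bench import arm
from h import *
s=arm.read_state(); print(s["clock"],w2gh(s["position"]),s["contact_force"],s["ee_rot"])
w=arm.get_image("wrist"); c=arm.get_image("scene")
cv2.imwrite("pics/w7.png",w["img"][:,:,::-1]); crop(c,350,150,150,130,5,"pics/s7.png")
for th in(.7,.8,.9,1):
    for y in(132,-132): print(th,y,proj(w,gh2w([50-182*np.cos(th-.2),y,156+182*np.sin(th-.2)])).round(1),proj(c,gh2w([50-182*np.cos(th-.2),y,156+182*np.sin(th-.2)])).round(1))
E
```

```text
15.5 [-49.37314291 -48.16291462 325.71136961] [0.63084704 0.34731304 0.25508029] [-9.62154192e-02  9.95360512e-01  9.28133749e-06 -2.11775723e-04]
0.7 132 [644.5 141.4] [297.8 126.2]
0.7 -132 [165.5 139.7] [317.4 196.6]
0.8 132 [670.7 163.7] [300.3 123.4]
0.8 -132 [152.1 162.3] [320.2 194.4]
0.9 132 [697.2 192.3] [303.2 120.7]
0.9 -132 [138.3 191.7] [323.4 192.1]
1 132 [722.8 227.4] [306.7 118. ]
1 -132 [124.8 228.2] [327.2 189.8]
```

View pics/w7.png

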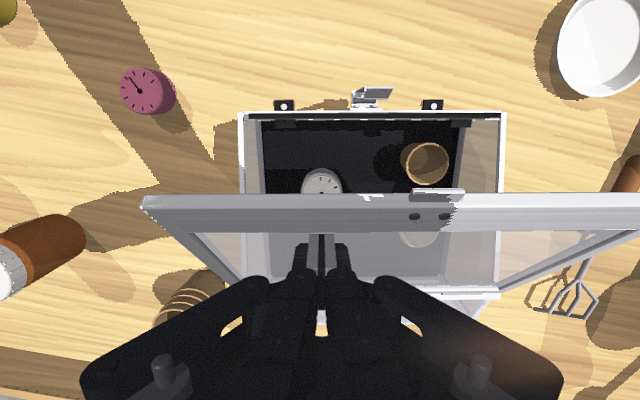

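View pics/s7.png

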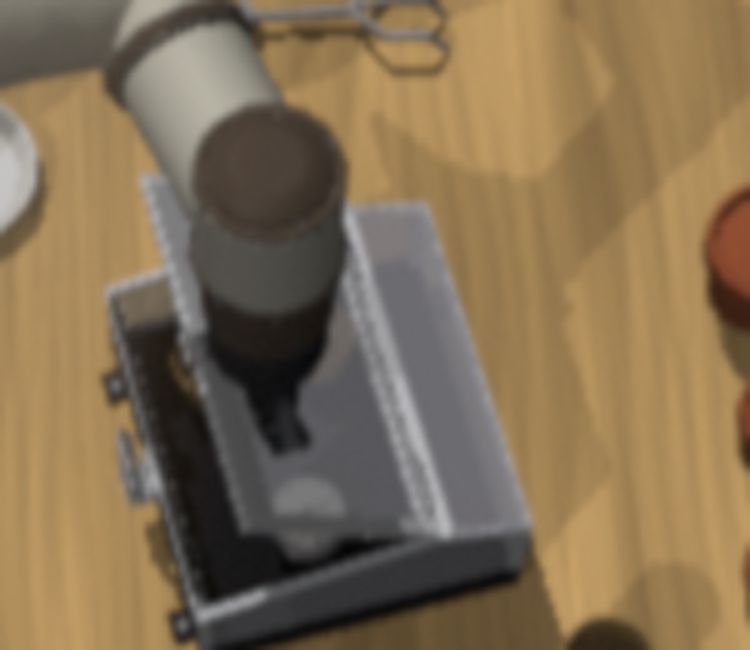

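>>> apply_moves --increments '[[[0.05,0,0.06,0,0,0,-1],[0.09,0,0.12,0,0,0,-1],[0.13,0,0.18,0,0,0,-1],[0.17,0,0.24,0,0,0,-1],[0.21,0,0.3,0,0,0,-1],[0.24,0,0.37,0,0,0,-1],[0.27,0,0.44,0,0,0,-1],[0.3,0,0.5,0,0,0,-1]]]'

```text
clock: 16.4
position: [469.6, 37.1, 275.7]
ee_rot: [-0.096, 0.995, -0.0, -0.0]
contact_force: [1.0, 0.7, 0.5]
gripper_width: -0.1
```

>>> apply_moves --increments '[[[0.02,0,0.07,0,0,0,-1],[0.03,0,0.14,0,0,0,-1],[0.05,0,0.21,0,0,0,-1],[0.06,0,0.28,0,0,0,-1],[0.06,0,0.28,0,0,0,-1]]]'

```text
clock: 16.9
position: [463.3, 35.8, 247.2]
ee_rot: [-0.096, 0.995, -0.0, -0.001]
contact_force: [-0.1, -0.3, 0.9]
gripper_width: -0.1
```

```bash
python3 - <<'E'
from bench import arm
from h import *
s=arm.read_state(); print(s["clock"],w2gh(s["position"]),s["contact_force"],s["ee_rot"])
w=arm.get_image("wrist"); c=arm.get_image("scene")
cv2.imwrite("pics/w8.png",w["img"][:,:,::-1]); crop(c,350,150,150,130,5,"pics/s8.png")
for th in(.1,.2,.3,.4):
    for y in(132,-132): print(th,y,proj(w,gh2w([50-182*np.cos(th-.2),y,156+182*np.sin(th-.2)])).round(1))
E
```

```text
16.9 [-85.5061463  -48.25922735 247.16290608] [-0.13177802 -0.2968429   0.93525063] [-9.61145495e-02  9.95369425e-01 -2.30017626e-04 -1.28356796e-03]
0.1 132 [593.5 159.5]
0.1 -132 [191.3 158.7]
0.2 132 [621.4 163.3]
0.2 -132 [177.4 162.4]
0.3 132 [654.4 171.4]
0.3 -132 [160.8 170.4]
0.4 132 [693.2 184.9]
0.4 -132 [140.9 184.2]
```

View pics/w8.png

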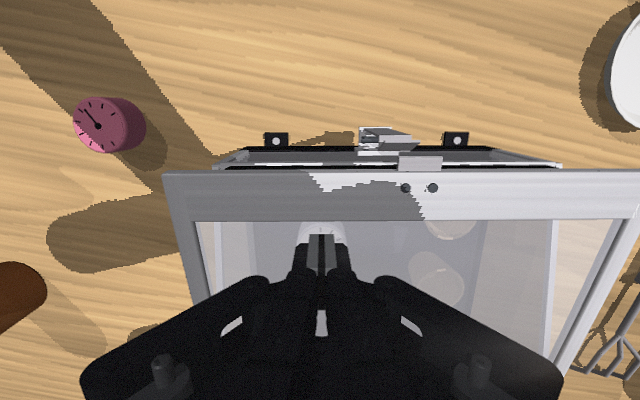

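View pics/s8.png

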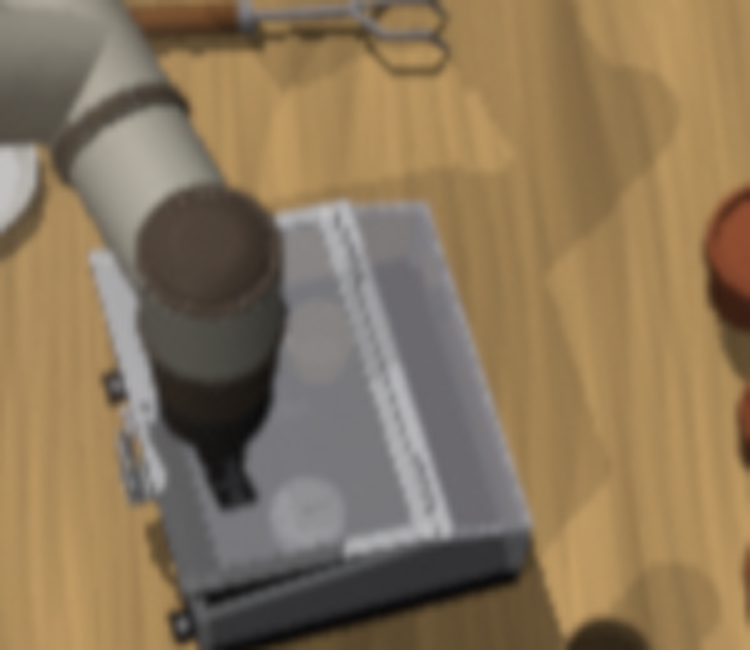

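The flap is at about 0.3 rad and the fingertips are on the panel just inside the bar. I'll lift slightly, shift outward over the bar (keeping off the hook at y≈0), then come down.

>>> apply_moves --increments '[[[0,0,-0.15,0,0,0,-1],[0.15,0,-0.15,0,0,0,-1],[0.3,0,-0.15,0,0,0,-1],[0.3,0,-0.05,0,0,0,-1],[0.3,0,-0.05,0,0,0,-1]]]'

```text
clock: 17.5
position: [434.2, 30.2, 252.6]
ee_rot: [-0.096, 0.995, -0.0, -0.001]
contact_force: [-0.9, 0.5, -0.5]
gripper_width: -0.3
```

```bash
python3 - <<'E'
from bench import arm
from h import *
s=arm.read_state(); print(s["clock"],s["position"],w2gh(s["position"]),s["contact_force"],s["ee_rot"])
w=arm.get_image("wrist")
cv2.imwrite("pics/w9.png",w["img"][:,:,::-1])
E
```

```text
17.5 [434.15928371  30.15134207 252.57514397] [-115.16588275  -48.25919776  252.57514397] [-0.92390576  0.50523    -0.5267529 ] [-9.62423326e-02  9.95357710e-01 -1.10221658e-04 -6.56564120e-04]
```

View pics/w9.png

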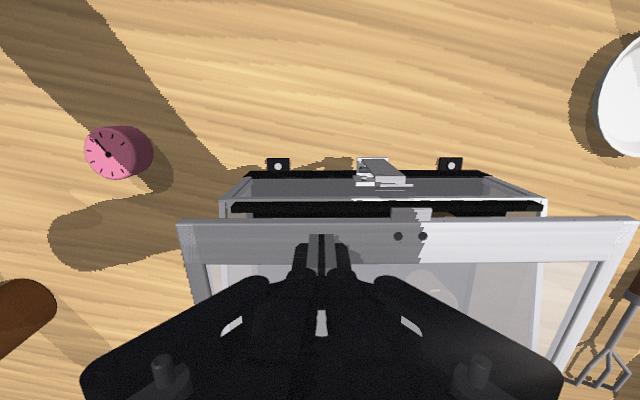

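The fingertips (322,236) are over the frame bar (rows 222–262) and well to the side of the hook (385,170). Pushing down, then stepping with force checks.

>>> apply_moves --increments '[[[0,0,0.04,0,0,0,-1],[0,0,0.08,0,0,0,-1],[0,0,0.12,0,0,0,-1],[0,0,0.16,0,0,0,-1],[0,0,0.2,0,0,0,-1],[0,0,0.24,0,0,0,-1],[0,0,0.24,0,0,0,-1]]]'

```text
clock: 18.25
position: [434.2, 30.2, 228.8]
ee_rot: [-0.096, 0.995, -0.0, -0.001]
contact_force: [0.2, 0.5, 0.1]
gripper_width: -0.1
```

>>> apply_moves --increments '[[[0,0,0.02,0,0,0,-1],[0,0,0.04,0,0,0,-1],[0,0,0.04,0,0,0,-1]]]'

```text
clock: 18.55
position: [434.5, 30.2, 225.3]
ee_rot: [-0.096, 0.995, -0.0, -0.0]
contact_force: [-0.0, -0.2, 0.1]
gripper_width: -0.0
```

>>> apply_moves --increments '[[[0,0,0.02,0,0,0,-1],[0,0,0.04,0,0,0,-1],[0,0,0.04,0,0,0,-1]]]'

```text
clock: 18.85
position: [434.4, 30.2, 221.2]
ee_rot: [-0.096, 0.995, -0.0, -0.0]
contact_force: [-0.3, 0.5, -0.8]
gripper_width: 0.2
```

>>> apply_moves --increments '[[[0,0,0.02,0,0,0,-1],[0,0,0.02,0,0,0,-1]]]'

```text
clock: 19.05
position: [434.4, 30.2, 219.2]
ee_rot: [-0.096, 0.995, -0.0, -0.0]
contact_force: [-0.9, -0.2, 0.4]
gripper_width: -0.1
```

>>> apply_moves --increments '[[[0,0,0.02,0,0,0,-1],[0,0,0.02,0,0,0,-1]]]'

```text
clock: 19.25
position: [434.4, 30.2, 217.2]
ee_rot: [-0.096, 0.995, -0.0, -0.0]
contact_force: [-1.0, -0.1, 1.2]
gripper_width: 0.3
```

>>> apply_moves --increments '[[[0,0,0.02,0,0,0,-1],[0,0,0.02,0,0,0,-1]]]'

```text
clock: 19.45
position: [434.6, 30.3, 215.5]
ee_rot: [-0.096, 0.995, 0.0, 0.0]
contact_force: [0.3, -0.4, 1.4]
gripper_width: 0.2
```

>>> apply_moves --increments '[[[0,0,0.01,0,0,0,-1],[0,0,0.01,0,0,0,-1]]]'

```text
clock: 19.65
position: [434.7, 30.3, 214.6]
ee_rot: [-0.096, 0.995, 0.0, 0.0]
contact_force: [0.8, 0.2, 3.1]
gripper_width: -0.5
```

>>> apply_moves --increments '[[[0,0,0.01,0,0,0,-1],[0,0,0.01,0,0,0,-1]]]'

```text
clock: 19.85
position: [434.7, 30.3, 213.6]
ee_rot: [-0.096, 0.995, 0.0, 0.0]
contact_force: [-0.8, -0.7, 3.8]
gripper_width: 0.2
```

```bash
python3 - <<'E'
from bench import arm
from h import *
s=arm.read_state(); print(s["clock"],s["position"],w2gh(s["position"]),s["contact_force"])
w=arm.get_image("wrist"); c=arm.get_image("scene")
cv2.imwrite("pics/w10.png",w["img"][:,:,::-1]); crop(c,340,160,120,110,6,"pics/s10.png")
for th in(0,.05,.1,.15):
    for y in(132,-132): print(th,y,proj(w,gh2w([50-182*np.cos(th-.2),y,156+182*np.sin(th-.2)])).round(1))
E
```

```text
19.85 [434.74967307  30.32997471 213.60246771] [-114.55225492  -48.19650716  213.60246771] [-0.81612571 -0.67221307  3.84735835]
0 132 [601.7 212.6]
0 -132 [187.  212.5]
0.05 132 [616.2 215.4]
0.05 -132 [179.8 215.4]
0.1 132 [632.  219.3]
0.1 -132 [171.8 219.3]
0.15 132 [649.4 224.3]
0.15 -132 [163.  224.6]
```

View pics/w10.png

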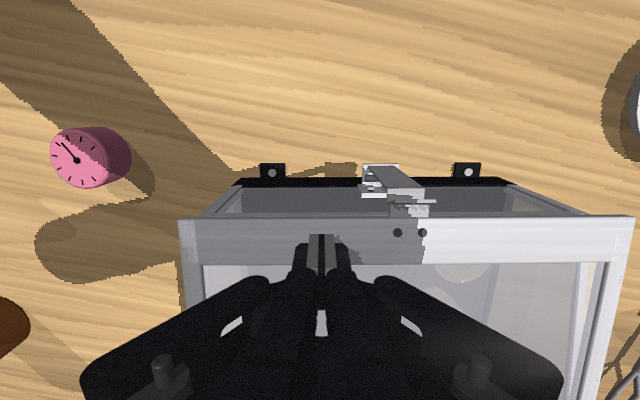

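The flap is at about 0.08 rad, its strike has met the hook near (410,203), and the force is rising as expected. Continuing in 1 mm steps.

>>> apply_moves --increments '[[[0,0,0.01,0,0,0,-1],[0,0,0.01,0,0,0,-1]]]'

```text
clock: 20.15
position: [434.8, 30.3, 212.6]
ee_rot: [-0.096, 0.995, 0.0, 0.0]
contact_force: [-0.2, 0.1, 3.7]
gripper_width: 0.1
```

>>> apply_moves --increments '[[[0,0,0.01,0,0,0,-1],[0,0,0.01,0,0,0,-1]]]'

```text
clock: 20.35
position: [434.9, 30.4, 211.6]
ee_rot: [-0.096, 0.995, 0.0, 0.001]
contact_force: [-0.4, 0.1, 4.5]
gripper_width: 0.3
```

>>> apply_moves --increments '[[[0,0,0.01,0,0,0,-1],[0,0,0.01,0,0,0,-1]]]'

```text
clock: 20.55
position: [435.0, 30.4, 210.7]
ee_rot: [-0.096, 0.995, 0.0, 0.001]
contact_force: [-0.6, -0.1, 4.2]
gripper_width: -0.2
```

>>> apply_moves --increments '[[[0,0,0.01,0,0,0,-1],[0,0,0.01,0,0,0,-1]]]'

```text
clock: 20.75
position: [435.1, 30.4, 209.8]
ee_rot: [-0.096, 0.995, 0.0, 0.001]
contact_force: [-0.0, -0.5, 5.5]
gripper_width: 0.1
```

>>> apply_moves --increments '[[[0,0,0.01,0,0,0,-1],[0,0,0.01,0,0,0,-1]]]'

```text
clock: 20.95
position: [435.2, 30.4, 208.9]
ee_rot: [-0.096, 0.995, 0.0, 0.001]
contact_force: [0.7, -0.6, 5.3]
gripper_width: 0.2
```

>>> apply_moves --increments '[[[0,0,0.01,0,0,0,-1],[0,0,0.01,0,0,0,-1]]]'

```text
clock: 21.15
position: [435.2, 30.4, 208.3]
ee_rot: [-0.097, 0.995, 0.0, 0.001]
contact_force: [-1.3, -1.5, 9.1]
gripper_width: 0.3
```

>>> apply_moves --increments '[[[0,0,0.01,0,0,0,-1],[0,0,0.01,0,0,0,-1]]]'

```text
clock: 21.35
position: [435.3, 30.4, 207.5]
ee_rot: [-0.097, 0.995, 0.0, 0.001]
contact_force: [-0.1, -0.8, 9.9]
gripper_width: -0.0
```

>>> apply_moves --increments '[[[0,0,0.01,0,0,0,-1],[0,0,0.01,0,0,0,-1]]]'

```text
clock: 21.55
position: [435.4, 30.5, 206.7]
ee_rot: [-0.097, 0.995, 0.0, 0.001]
contact_force: [-0.4, 0.1, 11.3]
gripper_width: 0.3
```

Near the peak now, so 0.5 mm steps.

>>> apply_moves --increments '[[[0,0,0.005,0,0,0,-1],[0,0,0.005,0,0,0,-1]]]'

```text
clock: 21.75
position: [435.4, 30.5, 206.4]
ee_rot: [-0.097, 0.995, -0.0, 0.001]
contact_force: [-2.0, -1.3, 12.1]
gripper_width: 0.2
```

>>> apply_moves --increments '[[[0,0,0.005,0,0,0,-1],[0,0,0.005,0,0,0,-1]]]'

```text
clock: 21.95
position: [435.5, 30.5, 205.4]
ee_rot: [-0.097, 0.995, 0.0, 0.002]
contact_force: [0.7, -1.2, 6.1]
gripper_width: 0.1
```

The force fell from 12.1 to 6.1 N and the tool dropped 1 mm, which looks like the click. Checking before I go further.

```bash
python3 - <<'E'
from bench import arm
from h import *
s=arm.read_state(); print(s["clock"],s["position"],w2gh(s["position"]),s["contact_force"])
w=arm.get_image("wrist")
crop(w,400,200,160,110,5,"pics/w11.png")
s=arm.read_state(); print(s["contact_force"],s["position"])
for th in(-.02,0,.02,.04,.06):
    for y in(132,-132): print(th,y,proj(w,gh2w([50-182*np.cos(th-.2),y,156+182*np.sin(th-.2)])).round(1))
cv2.imwrite("pics/w11f.png",w["img"][:,:,::-1])
E
```

```text
21.95 [435.48975704  30.50323174 205.42189607] [-113.79270898  -48.1676585   205.42189607] [ 0.68513876 -1.16117222  6.06200009]
[ 1.09793713 -1.15233921  5.07998386] [435.50755767  30.51981996 205.25819952]
-0.02 132 [608.7 215.1]
-0.02 -132 [183.4 214.8]
0 132 [614.6 216. ]
0 -132 [180.5 215.8]
0.02 132 [620.7 217.2]
0.02 -132 [177.4 217. ]
0.04 132 [627.1 218.5]
0.04 -132 [174.2 218.3]
0.06 132 [633.7 220. ]
0.06 -132 [170.8 219.8]
```

View pics/w11.png

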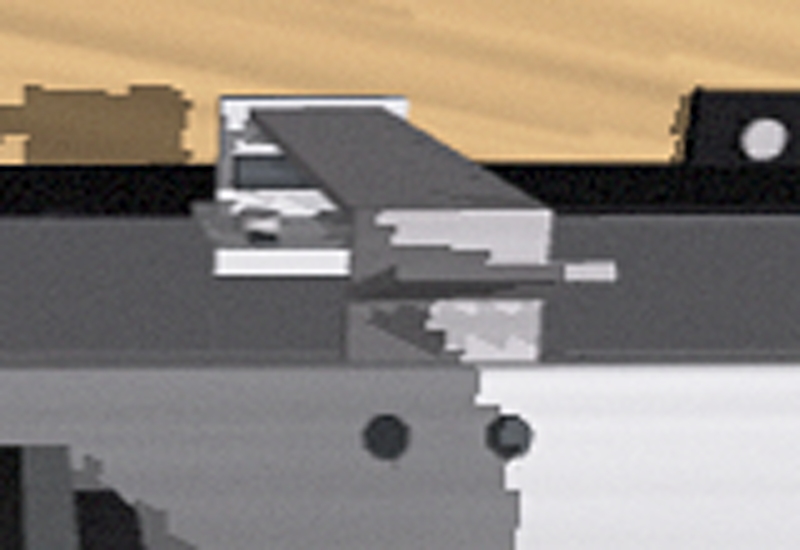

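View pics/w11f.png

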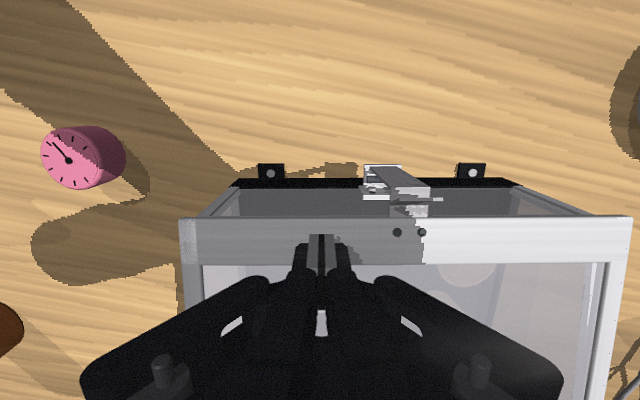

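>>> apply_moves --increments '[[[0,0,0,0,0,0,-1],[0,0,0,0,0,0,-1],[0,0,0,0,0,0,-1],[0,0,0,0,0,0,-1]]]'

```text
clock: 22.4
position: [434.9, 30.5, 204.5]
ee_rot: [-0.096, 0.995, 0.0, 0.0]
contact_force: [2.1, 0.8, 4.5]
gripper_width: 0.2
```

>>> apply_moves --increments '[[[0,0,-0.01,0,0,0,-1],[0,0,-0.02,0,0,0,-1],[0,0,-0.05,0,0,0,-1],[0,0,-0.1,0,0,0,-1],[0,0,-0.2,0,0,0,-1],[0,0,-0.2,0,0,0,-1]]]'

```text
clock: 23.0
position: [435.3, 30.5, 226.0]
ee_rot: [-0.096, 0.995, 0.0, 0.002]
contact_force: [0.1, 0.7, -0.2]
gripper_width: 0.0
```

```bash
python3 - <<'E'
from bench import arm
from h import *
s=arm.read_state(); print(s["clock"],s["position"],s["contact_force"])
w=arm.get_image("wrist")
crop(w,400,210,160,110,5,"pics/w12.png")
for th in(-.02,0,.02,.04,.06,.1):
    for y in(132,-132): print(th,y,proj(w,gh2w([50-182*np.cos(th-.2),y,156+182*np.sin(th-.2)])).round(1))
cv2.imwrite("pics/w12f.png",w["img"][:,:,::-1])
E
```

```text
23.0 [435.27894193  30.54231327 226.03485746] [ 0.1091151   0.66518503 -0.17009001]
-0.02 132 [579.9 204.4]
-0.02 -132 [197.3 204.1]
0 132 [584.7 205. ]
0 -132 [195.  204.8]
0.02 132 [589.7 205.8]
0.02 -132 [192.5 205.6]
0.04 132 [594.9 206.8]
0.04 -132 [189.9 206.6]
0.06 132 [600.2 207.9]
0.06 -132 [187.3 207.7]
0.1 132 [611.5 210.6]
0.1 -132 [181.7 210.4]
```

View pics/w12.png

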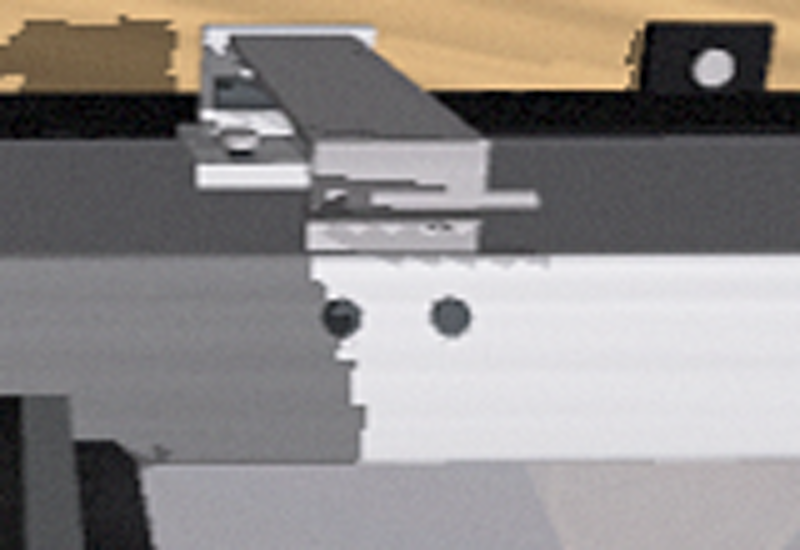

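View pics/w12f.png

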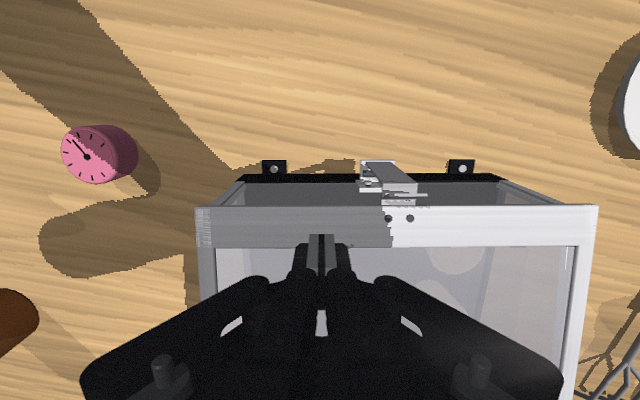

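The flap is not springing up and the hook looks engaged, at about 0.02–0.03 rad. I'd rather confirm from a more oblique view, so I'm lifting clear and tilting the wrist camera at the catch.

>>> apply_moves --increments '[[[0,-0.1,-0.3,0,0,0,-1],[0,-0.2,-0.35,-0.3,0,0,-1],[0,-0.3,-0.35,-0.6,0,0,-1],[0,-0.4,-0.35,-0.9,0,0,-1],[0,-0.4,-0.35,-1,0,0,-1],[0,-0.4,-0.35,-1,0,0,-1]]]'

```text
clock: 23.65
position: [442.7, -10.5, 258.8]
ee_rot: [-0.091, 0.965, 0.247, -0.024]
contact_force: [0.6, 0.6, 0.2]
gripper_width: -0.1
```

>>> apply_moves --increments '[[[0,0,0,-0.3,0,0,-1],[0,0,0,-0.5,0,0,-1],[0,0,0,-0.6,0,0,-1],[0,0,0,-0.6,0,0,-1]]]'

```text
clock: 24.05
position: [441.9, -9.2, 258.4]
ee_rot: [-0.088, 0.917, 0.387, -0.039]
contact_force: [0.5, 0.2, -0.6]
gripper_width: -0.4
```

```bash
python3 - <<'E'
from bench import arm
from h import *
s=arm.read_state(); print(s["clock"],w2gh(s["position"]),s["contact_force"],s["joints"])
w=arm.get_image("wrist")
cv2.imwrite("pics/w13f.png",w["img"][:,:,::-1])
q=proj(w,gh2w([-128,0,135])); print(q)
crop(w,int(q[0]),int(q[1]),130,100,6,"pics/w13.png")
for th in(-.02,0,.02,.04,.06):
    for y in(132,0,-132): print(th,y,[proj(w,gh2w([50-182*np.cos(th-.2)+o*np.sin(th-.2),y,156+182*np.sin(th-.2)+o*np.cos(th-.2)])).round(1) for o in(4,)])
E
```

```text
24.05 [-115.05613225  -88.3566634   258.44405641] [ 0.49405817  0.16213718 -0.61914971] [-0.10764701  0.28760168 -0.17535075 -0.76081011 -1.45034429 -1.0398794 ]
[287.47251276 190.11119154]
-0.02 132 [array([367. , 164.8])]
-0.02 0 [array([276.4, 186.2])]
-0.02 -132 [array([ 78.7, 233.2])]
0 132 [array([369.6, 164.6])]
0 0 [array([278.9, 186.2])]
0 -132 [array([ 79.2, 234.1])]
0.02 132 [array([372.2, 164.5])]
0.02 0 [array([281.5, 186.3])]
0.02 -132 [array([ 79.8, 235.1])]
0.04 132 [array([374.9, 164.5])]
0.04 0 [array([284.2, 186.5])]
0.04 -132 [array([ 80.4, 236.2])]
0.06 132 [array([377.6, 164.5])]
0.06 0 [array([287. , 186.7])]
0.06 -132 [array([ 81.1, 237.6])]
```

View pics/w13f.png

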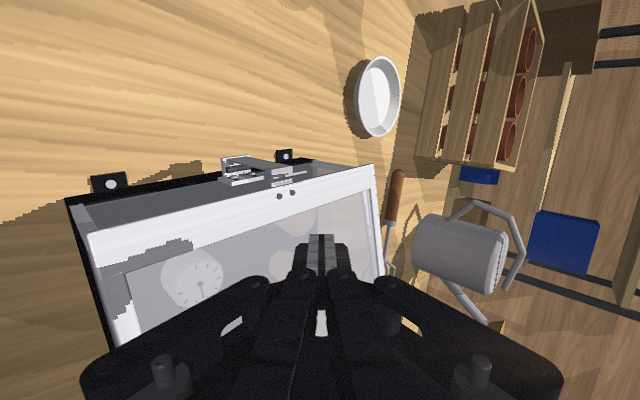

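View pics/w13.png

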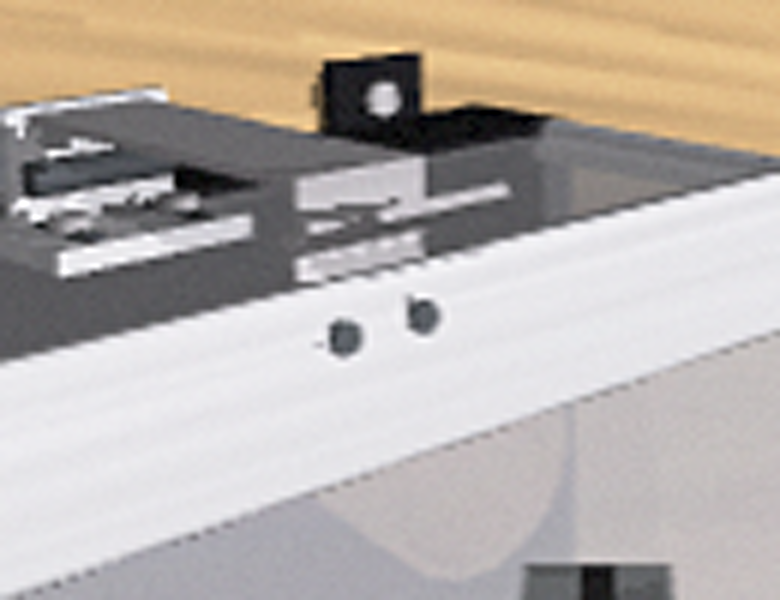

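```bash
python3 - <<'E'
from bench import arm
from h import *
s=arm.read_state(); w=arm.get_image("wrist")
def T(p,q):
    M=np.eye(4);M[:3,:3]=R.from_quat(q/np.linalg.norm(q)).as_matrix();M[:3,3]=p;return M
C=np.linalg.inv(T(s["position"],s["ee_rot"]))@w["pose"]
print(C.round(3))
dn=np.array([-.0962,.99536,0,0])
def cam(p,q=dn): d=dict(w); d["pose"]=T(np.array(p),np.array(q))@C; return d
g=lambda x,y,z:gh2w([x,y,z])
obs=[("w8",cam(g(-85.506,-48.259,247.163)),(406,188),(432,188)),
("w9",cam([434.159,30.151,252.575]),(398,236.5),(422.5,236.5)),
("w10",cam([434.75,30.33,213.6]),(397.5,232.5),(422,232.5)),
("w11",cam([435.49,30.503,205.42]),(397.2,232.4),(421.6,232.4)),
("w12",cam([435.279,30.542,226.035]),(388.4,218.4),(410.4,218.4)),
("w13",w,(280,196.3),(293.2,192.5))]
def P(th,r,y): f=th-.2; return gh2w([50-r*np.cos(f)+4*np.sin(f),y,156+r*np.sin(f)+4*np.cos(f)])
def f(q):
    r,y1,y2=q[:3]; e=[]
    for t,(n,c,a,b) in zip(q[3:],obs): e+=[proj(c,P(t,r,y1))-a,proj(c,P(t,r,y2))-b]
    return np.concatenate(e)
r=least_squares(f,[170,-10,10]+[.3,.3,.1,0,0,0]); print(r.x.round(3)); print(f(r.x).reshape(-1,4).round(1))
L=[(obs[3][1],(430.4,187)),(obs[4][1],(418,183)),(w,(293.3,166.2))]
print("lip corner gh",w2gh(tri(L)).round(1), w2gh(tri(L[1:])).round(1))
H=[(obs[4][1],obs[4][3]),(w,obs[5][3])]; print("hole gh",w2gh(tri(H)).round(1))
H=[(obs[4][1],obs[4][2]),(w,obs[5][2])]; print("hole gh",w2gh(tri(H)).round(1))
E
```

```text
[[ -0.      0.955   0.297  76.24 ]
 [  1.     -0.      0.      0.473]
 [  0.      0.297  -0.955 -69.71 ]
 [  0.      0.      0.      1.   ]]
[ 1.75063e+02 -4.86100e+00  8.86400e+00  3.17000e-01  3.18000e-01
  8.50000e-02  3.50000e-02  3.10000e-02  3.90000e-02]
[[-0.2 -0.2  0.7 -0.2]
 [ 0.1 -0.1  0.2 -0.1]
 [ 0.   0.1 -0.1  0. ]
 [-0.1  0.2 -0.2  0.1]
 [-0.1  0.4 -0.6  0.4]
 [ 0.2 -0.5 -0.1 -0.2]]
lip corner gh [-146.8   12.4  128.3] [-145.7   12.3  128.9]
hole gh [-123.7    8.8  131.9]
hole gh [-123.4   -5.1  131.6]
```

Fitting the flap screw holes across six views gives θ of about 0.035 ± 0.015, the same while pressed and after release, so the flap is not rising. One more gentle press, well under 18 N, will tell whether it is latched: the force should stay low and then meet the seat stiffly.

>>> apply_moves --increments '[[[0,0,0,0.3,0,0,-1],[0,0,0,0.6,0,0,-1],[0,0,0,0.9,0,0,-1],[0,0,0,1,0,0,-1]]]'

```text
clock: 24.55
position: [441.7, -7.2, 261.1]
ee_rot: [-0.098, 0.984, 0.146, -0.012]
contact_force: [0.2, -0.5, -0.9]
gripper_width: -0.1
```

>>> apply_moves --increments '[[[0,0,0,0.3,0,0,-1],[0,0,0,0.6,0,0,-1],[0,0,0,0.6,0,0,-1],[0,0,0,0.6,0,0,-1]]]'

```text
clock: 24.95
position: [441.6, -7.6, 259.8]
ee_rot: [-0.098, 0.995, 0.001, 0.0]
contact_force: [0.0, -0.7, 0.5]
gripper_width: 0.2
```

```bash
python3 - <<'E'
from bench import arm
from h import *
s=arm.read_state(); print(s["clock"],s["position"],w2gh(s["position"]),s["contact_force"],s["ee_rot"])
print(inc(s["position"],s["ee_rot"],gh2w([-114.5,-60,212]),tool(YAW)))
E
```

```text
24.95 [441.60575454  -7.64063016 259.78371409] [-115.06780368  -86.77767999  259.78371409] [ 0.00567368 -0.69120811  0.45299241] [-9.79121235e-02  9.95194355e-01  1.14351556e-03  3.24064630e-04]
[-0.0064  0.2667  0.4784  0.0044  0.0017  0.0083]
```

>>> apply_moves --increments '[[[0,0.15,0.15,0,0,0,-1],[0,0.27,0.3,0,0,0,-1],[0,0.27,0.42,0,0,0,-1],[0,0.27,0.48,0,0,0,-1],[0,0.27,0.48,0,0,0,-1]]]'

```text
clock: 25.45
position: [437.2, 17.1, 211.0]
ee_rot: [-0.095, 0.995, 0.0, -0.001]
contact_force: [0.3, 0.4, 0.0]
gripper_width: 0.1
```

>>> apply_moves --increments '[[[0,0,0.015,0,0,0,-1],[0,0,0.03,0,0,0,-1],[0,0,0.03,0,0,0,-1]]]'

```text
clock: 25.75
position: [437.2, 17.4, 208.7]
ee_rot: [-0.096, 0.995, 0.0, 0.0]
contact_force: [-0.6, -0.0, -0.1]
gripper_width: -0.2
```

>>> apply_moves --increments '[[[0,0,0.01,0,0,0,-1],[0,0,0.01,0,0,0,-1]]]'

```text
clock: 25.95
position: [437.0, 17.5, 207.5]
ee_rot: [-0.096, 0.995, 0.0, 0.0]
contact_force: [-0.9, -0.3, -0.4]
gripper_width: 0.3
```

>>> apply_moves --increments '[[[0,0,0.01,0,0,0,-1],[0,0,0.01,0,0,0,-1]]]'

```text
clock: 26.15
position: [436.9, 17.5, 206.3]
ee_rot: [-0.096, 0.995, 0.0, -0.0]
contact_force: [-0.4, 0.0, -0.3]
gripper_width: -0.0
```

At TCP 206.3 there is no contact, though the same height took 12 N before the click. So the flap is staying down below the hook. A little further, gently.

>>> apply_moves --increments '[[[0,0,0.01,0,0,0,-1],[0,0,0.01,0,0,0,-1]]]'

```text
clock: 26.35
position: [436.9, 17.5, 205.3]
ee_rot: [-0.096, 0.995, -0.0, -0.0]
contact_force: [0.1, 0.0, 0.3]
gripper_width: -0.5
```

>>> apply_moves --increments '[[[0,0,0.005,0,0,0,-1],[0,0,0.005,0,0,0,-1]]]'

```text
clock: 26.55
position: [437.0, 17.5, 204.8]
ee_rot: [-0.096, 0.995, -0.0, -0.0]
contact_force: [-0.2, -1.3, -1.1]
gripper_width: 0.0
```

>>> apply_moves --increments '[[[0,0,0.005,0,0,0,-1],[0,0,0.005,0,0,0,-1]]]'

```text
clock: 26.75
position: [437.1, 17.5, 204.5]
ee_rot: [-0.096, 0.995, 0.0, 0.0]
contact_force: [-0.2, -0.3, 1.0]
gripper_width: 0.2
```

Contact only starts at about 204.5, where the flap was left, so it is held. Retreating clear for the final look.

>>> apply_moves --increments '[[[0,0,-0.1,0,0,0,-1],[0,0,-0.4,0,0,0,-1],[0,0,-0.8,0,0,0,-1],[0,0,-1,0,0,0,-1]]]'

```text
clock: 27.15
position: [438.0, 17.7, 308.4]
ee_rot: [-0.097, 0.995, 0.0, 0.003]
contact_force: [0.2, 0.2, -0.0]
gripper_width: 0.0
```

>>> apply_moves --increments '[[[0.2,-0.2,-0.3,0,0,0,-1],[0.5,-0.6,-0.5,0,0,0,-1],[0.5,-1,-0.5,0,0,0,-1],[0.5,-1,-0.5,0,0,0,-1],[0.5,-1,-0.5,0,0,0,-1]]]'

```text
clock: 27.65
position: [406.7, -91.1, 355.0]
ee_rot: [-0.095, 0.995, 0.0, 0.0]
contact_force: [-0.0, -0.4, -0.2]
gripper_width: -0.0
```

```bash
python3 - <<'E'
from bench import arm
from h import *
s=arm.read_state(); print(s["clock"],w2gh(s["position"]),s["contact_force"])
t=arm.get_image("top"); c=arm.get_image("scene")
crop(t,280,190,160,140,5,"pics/t14.png"); crop(c,340,160,120,110,6,"pics/s14.png")
E
```

```text
27.65 [-165.20914829 -162.04591844  354.95122257] [-3.02219453e-04 -3.91486496e-01 -1.90758158e-01]
```

View pics/t14.png

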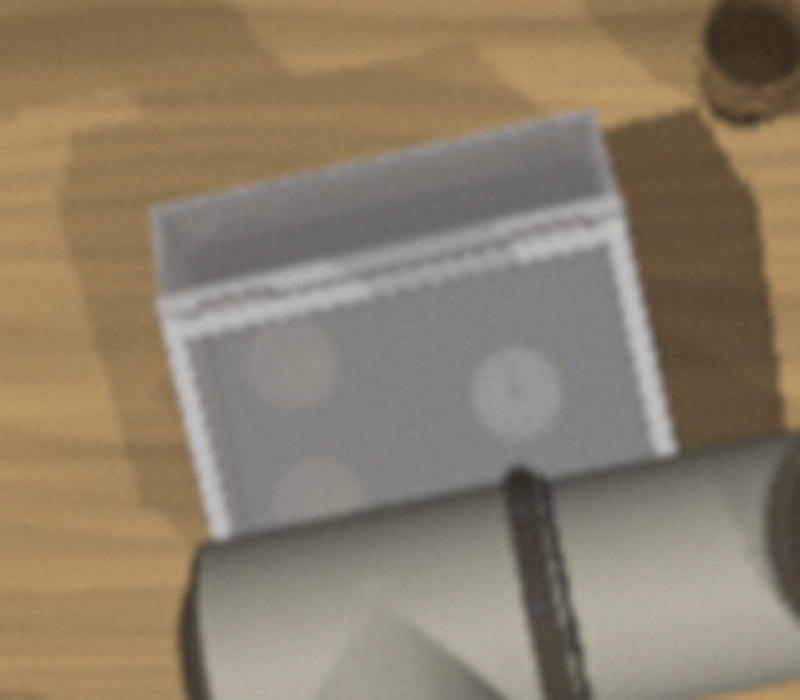

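View pics/s14.png

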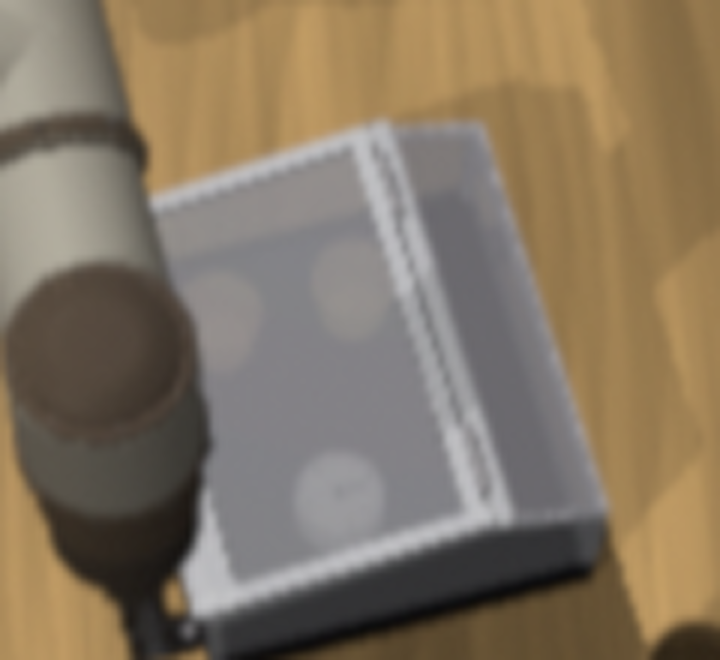

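Both final views show the flap lying flush, with the gauge and pots standing inside and the arm clear. Handing in.

```bash
python3 - <<'E'
from bench import arm
print(arm.job_done())
E
```

```text
the job is handed in; nothing more can be done
None
```

The thermometer is standing dial up on the greenhouse floor and the roof flap is shut. All the signs say the catch holds it. The job was handed in at about 28 s, and the hand-in gives no verdict.

- **Thermometer:** I picked the white drum and left the pink and yellow look-alikes alone. It was lowered until it touched the floor (6.4 N), then released. It stands at about (-20, -46) mm in the greenhouse frame, clear of both pots.
- **Closing the flap:** I swung it over from behind with about 2 N, then pressed the edge bar beside the hook in small steps. The highest push I read was 12.1 N. It then fell to 6.1 N and settled at 4.5 N, which matches the catch clicking over.
- **Catch check:** A second light touch met the flap only about 2 mm below the height that took 12 N before the click. So the flap had stayed down after I let go.
- **Less certain:** Camera fits put the shut flap at 0.03–0.04 rad (roughly ±0.015), while the touch height suggests about 0.02. That is close to the 0.042 limit. I could not measure the catch angle directly, so the force drop and the flap staying down are the evidence for it.
- **Everything else:** The last views show the flap lying flush and the thermometer and pots standing under it. I did not re-measure the other objects, but the arm never went near them.

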